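# Fetch the cottage out of the trees

### The job

Clear the three model trees off the diorama board and stand them all upright in the grey side tray, then fetch the little cottage they were hemming in and stand it upright in the middle of the round painting stand. After that put every tree back upright on the board where it stood at the start, each on its own patch. Do not knock anything over, and leave the paint jar, the glue bottle and the brush alone.

Things in the scene. Friction and masses are not known exactly. Their poses are not given: they have to be found in the camera images.
- fir: model fir tree: dark green cone-shaped crown, 48 mm across at its foot (28 mm up) narrowing straight to 14 mm at the top (112 mm up, about 29 mm across at 76 mm up), on a round base 44 mm across, 6 mm thick; trunk 8 mm thick. Origin at the centre of the underside, z up; yaw means nothing. About 90 g. Hard crown, can be gripped about 76 mm above the underside, above the height of the cottage.
- poplar: model poplar: dark green slim upright column-shaped crown, 28 mm across from 45 to 95 mm up, top 112 mm up, on a round base 44 mm across, 6 mm thick; trunk 8 mm thick. Origin at the centre of the underside, z up; yaw means nothing. About 90 g. Hard crown, can be gripped about 76 mm above the underside.
- round_tree: model round-headed tree: dark green ball crown 50 mm across with its centre 76 mm above the underside, top 101 mm up, on a round base 44 mm across, 6 mm thick; trunk 8 mm thick. Origin at the centre of the underside, z up; yaw means nothing. About 90 g. Hard crown, can be gripped at the ball's middle.
- cottage: model cottage with cream walls and a brown gable roof: 46 mm long (its x, along the ridge) by 38 mm wide (its y), vertical walls 30 mm high, ridge 49 mm up. Origin at the centre of its underside, z up. About 80 g. At the start it stands amid the three trees, with too little room for fingers beside it. Grip across the 38 mm width about 24 mm above its underside.
- board: fixed green board 200 x 200 mm, 12 mm thick; hill 20 mm wide, 170 long, 30 high on its far (+x) edge, centred at x +84 mm. Origin: centre of the underside. Brown patches 54 mm across at x, y = (15, 52), (15, -52), (-42, 0) mm; any tree on any patch, up to 5 mm off its centre. The cottage starts at about (15, 0), its ridge roughly along x.
- tray: fixed low grey tray, the side area: 250 mm (its x) by 120 mm (its y) outside, walls 4 mm thick and 16 mm high, floor about 4 mm above the table. Origin at the centre of its underside. It lies to the left or the right of the board.
- stand: fixed round painting stand (does not turn): wooden disc 110 mm across, top 24 mm above the table, a thin dark circle 74 mm across drawn around its middle. Origin at the centre of its underside, on the table. It lies on the other side of the board from the tray.
- jar: bystander: paint jar, 44 mm across, 50 mm high, between board and robot. Origin at the centre of its underside.
- glue: bystander: white glue bottle, 36 mm across, 90 mm high, orange cap, between board and robot. Origin at the centre of its underside.
- brush: bystander: brush 170 mm long lying on the table beyond the board. Origin on the table under the brush.

How it is judged:
By the outcome, as a careful person would: the job done as asked, in the order asked, and still so for the second after the job is handed in, with the robot touching nothing.
It also fails if it takes over 144 s, if anything falls off the work surface, if the arm or the gripper's body presses on something with over 40 N, if the wrist force passes 120 N, or if a joint passes its speed limit or range.

### The arm

A 6-joint arm with a two-finger parallel gripper is mounted at the origin on the work surface. World frame = base frame: x ahead of the robot, y to its left, z up, the work surface at z = 0. Lengths are in mm, angles in rad, forces in N, time in s.
With the tool pointing down it reaches from about 350 to 775 mm from the base axis. Payload 7.3 kg.
Tool frame: the origin (TCP) lies on the centre line of the jaws, within the pads' length; the fingertips stand 17 mm ahead of it and the grasp point (between the pads) lies 2 mm behind it; z points along the fingers, y is the line along which they close (so a half turn about z gives the same grasp; the last joint's range is limited). The gripper opens to 92 mm and grips with 3 to 60 N. Pads are 19 mm wide; open, the fingers measure 130 mm over their backs; the gripper's body (75 mm by 190 mm) begins 47 mm behind the grasp point.
Start: joints at [1.19, 0.342, 1.524, -0, 1.275, -0.146], TCP at [122.123, 510.616, 243.741] pointing down, gripper open.
Joint ranges: [-2.53, 2.53], [-0.77, 2.02], [0.04, 2.7], [-1, 4.14], [0.28, 2.66], [-3.11, 3.11]. Speed limits (rad/s): [2.57, 2.57, 3.14, 3.14, 3.14, 3.14].

### API

Orientations are given as [roll, pitch, yaw] about the fixed x, y, z axes, in that order (R = Rz(yaw) Ry(pitch) Rx(roll)).
In Python, from plant import bot gives the robot as it stands. The module is installed in compiled form; this text tells all that it offers.
- The arm moves only by the shell command python3 -m pendant 'ROWS'. ROWS is JSON, a list of rows, each a list of 3 entries, a list of its own where there are three numbers: the shift along the world's x, y, z as a fraction of full scale, then the turn, a rotation vector about the world's x, y, z as a fraction of full scale, then the opening, from -1 (shut) to 1 (fully open), so that 0 is half open. In form: [[[tx, ty, tz], [rx, ry, rz], claw], ...]. A call has exactly 10 rows; each row shifts and turns the commanded pose from where the row before left it; what a row does not reach is not made up. Full scale, the value 1, is 30 mm for a shift and 0.12 rad for a turn. A row lasts 1/12 s, in which the tool goes at most 41.7 mm and 7.16 degrees, less where a joint would pass 70% of its speed; a pose out of reach is approached as far as the arm can. A call with a number of a shift or a turn outside -1 to 1 is refused whole. A call with a gripper value outside its range is refused whole. The fingers move at their own pace and stop on an object; the grip force is fixed at half the most. Time passes only in rows, so rows that do not move let the fingers close, or fill a call up. It gives the time, the measured TCP pose, the force, the opening and the grip force at its end, in the units of the state.
- bot.get_obs(): the state, without advancing time (a new reading comes with each control period).
- bot.capture(name): name is "side" or "top" or "wrist"; returns the picture (400x640x3 uint8, blue, green, red); there is no depth.
- bot.camera_params(name): a dict with "fovy" (degrees; the focal length in pixels is half the picture's height over the tangent of half this angle, whatever the lens; pixels are square), "cx", "cy" (the principal point, pixels), "camera_from_world" (4x4, takes a point from world to camera coordinates). Camera axes: x right, y down, z forward; pixel columns grow to the right and rows downward; lengths in mm; the calibration is good to about 2 mm. A picture is of the moment at which its call begins: read the wrist's pose just before it. camera_params takes no time and is no camera call; for the wrist camera it gives the pose at the moment of the call.
- bot.close_job(): hands the job in; it is judged then, once.
The state is a dict: "time": time; "joint_positions": joint angles; "dq": joint speeds; "tau": joint torques, N m; "tool_pos": TCP position; "tcp_rot": TCP orientation; "contact_force": force on the tool from outside, world axes, zero at the start; "moment": the same for the moment, N m; "grip_width": finger opening in mm; "finger_force": force on a finger pad.
Only numpy, scipy, OpenCV 4.12 (cv2) and the standard library are available. Lean on these libraries where they do the work, as an engineer would, in place of code of your own. Each camera call takes 0.05 s, during which the arm holds its last target. There are 200 camera calls.

## Working session

There is one attempt and no reset: what is moved stays moved. The work goes in short steps, Python scripts to look and compute and a shell command to move; the robot and the scene stay as the last step left them, time stands still between calls to the robot, and variables do not carry over. Pictures are saved under pics/ and viewed, at most 14 in all, crops included, and the job is handed in when it is done.

```bash
mkdir -p pics; cat > h.py <<'E'
import numpy as np, cv2
from plant import bot
def ray(P,u,v):
    f=200/np.tan(np.radians(P["fovy"])/2); T=np.array(P["camera_from_world"]); R=T[:3,:3]
    d=R.T@np.array([(u-P["cx"])/f,(v-P["cy"])/f,1]); return -R.T@T[:3,3],d
def onz(P,u,v,z):
    o,d=ray(P,u,v); return o+d*(z-o[2])/d[2]
def proj(P,p):
    f=200/np.tan(np.radians(P["fovy"])/2); T=np.array(P["camera_from_world"]); c=T[:3,:3]@np.array(p)+T[:3,3]
    return P["cx"]+f*c[0]/c[2],P["cy"]+f*c[1]/c[2]
def snap(cam,name):
    P=bot.camera_params(cam); I=bot.capture(cam); cv2.imwrite(f"pics/{name}.png",I); return P,I
E
python3 - <<'E'
from h import *
for c in("top","side"):
    P,I=snap(c,c+"0"); print(c,P["fovy"],P["cx"],P["cy"],np.round(P["camera_from_world"],3).tolist())
o=bot.get_obs(); print(o)
E
```

```text
top 56.46922377769886 322.5810260598325 204.25135256444295 [[0.018, -1.0, 0.014, -20.142], [-0.994, -0.02, -0.107, 569.831], [0.107, -0.012, -0.994, 792.52], [0.0, 0.0, 0.0, 1.0]]
side 47.10276160743487 326.6958764379658 191.85246571018388 [[0.984, -0.175, -0.016, -561.67], [-0.097, -0.463, -0.881, 99.977], [0.146, 0.869, -0.473, 991.504], [0.0, 0.0, 0.0, 1.0]]
{'time': 0.1, 'joint_positions': array([ 1.18998851e+00,  3.42656148e-01,  1.52491617e+00, -1.15336959e-05,
        1.27542473e+00, -1.45969830e-01]), 'dq': array([-0.00018588, -0.00167899, -0.00311195,  0.00154151,  0.00145032,
       -0.0024568 ]), 'tau': array([ 2.05555436e-03, -4.31999123e+01, -2.44698268e+01,  7.20505044e-02,
        5.24797000e-02, -4.07951450e-05]), 'tool_pos': array([121.99623035, 510.27362415, 243.11470304]), 'tcp_rot': array([-3.14020160e+00, -1.93358917e-04,  2.90675790e+00]), 'contact_force': array([-0.04851182, -0.23651256, -0.51055989]), 'moment': array([ 0.01569853, -0.04113675,  0.03828845]), 'finger_force': 0.0, 'grip_width': 91.62504450058587}
```

View pics/top0.png

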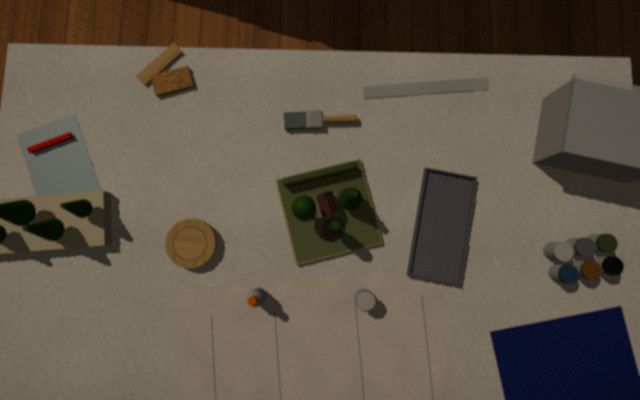

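View pics/side0.png

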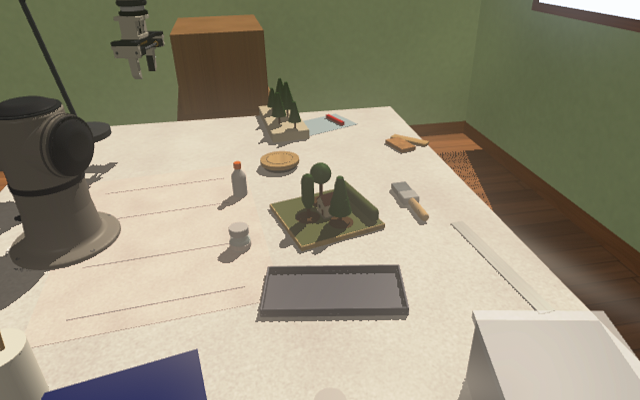

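The top view shows the board at about (330,213) with the round tree at (305,208), the fir at (350,198) and the poplar at (335,226). The tray is on the right at (442,227), the stand on the left at (190,243), the glue bottle at (255,298) and the jar at (366,300). The side view confirms which tree is which.

```bash
python3 - <<'E'
from h import *
I=cv2.imread("pics/top0.png"); c=I[150:280,265:490]
c=cv2.convertScaleAbs(cv2.resize(c,None,fx=3.5,fy=3.5,interpolation=cv2.INTER_CUBIC),alpha=2.2); cv2.imwrite("pics/topc.png",c)
I=cv2.imread("pics/side0.png"); c=I[150:250,260:400]
cv2.imwrite("pics/sidec.png",cv2.convertScaleAbs(cv2.resize(c,None,fx=5.5,fy=5.5,interpolation=cv2.INTER_CUBIC),alpha=1.5))
E
```

```text
(no output)
```

View pics/topc.png

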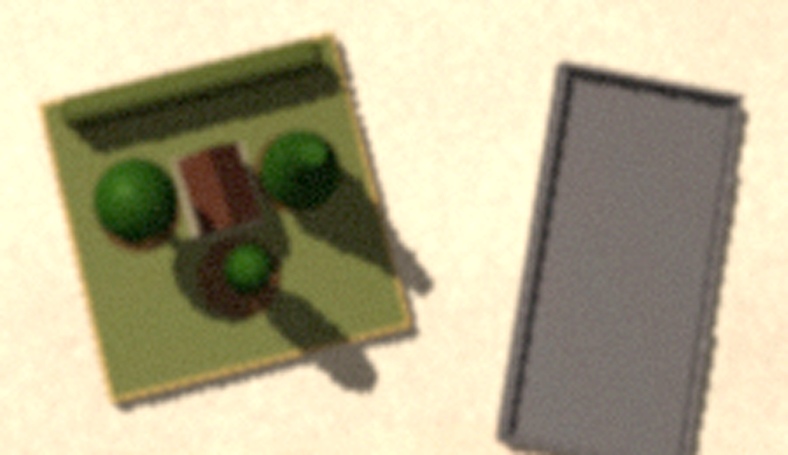

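View pics/sidec.png

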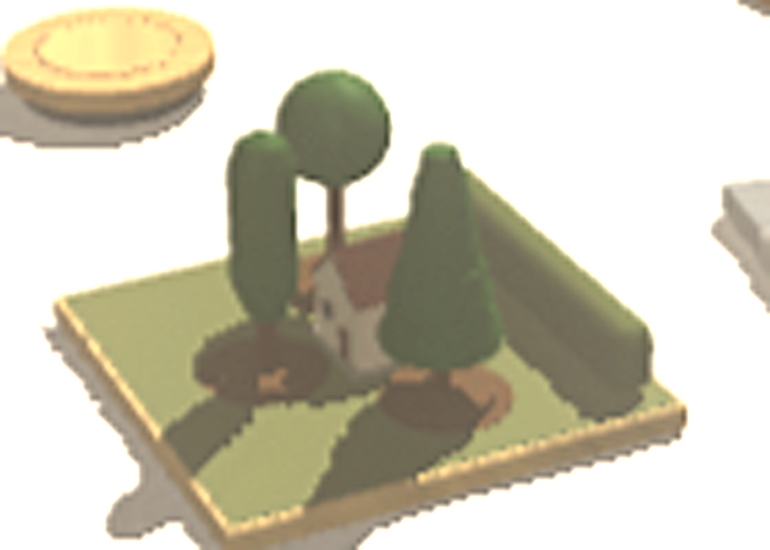

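The crops give board corners at (44,104), (334,36), (411,327) and (117,402). The ball centre is at (136,201), the poplar top at (248,267), the fir tip at (316,153), and the tray corners at (560,64), (742,98) and (502,440). The cottage roof is centred at about (220,187).

```bash
python3 - <<'E'
from h import *
P=bot.camera_params("top")
U=lambda x,y,z:onz(P,(x+.5)/3.5-.5+265,(y+.5)/3.5-.5+150,z)
r=lambda a:np.round(a,1)
C=[U(*p,12) for p in((44,104),(334,36),(411,327),(117,402))]
for c in C: print("corner",r(c))
o=np.mean(C,0)
ex=(C[0]+C[1]-C[2]-C[3]); th=np.arctan2(ex[1],ex[0]); print("board",r(o),th,[np.linalg.norm(C[i]-C[i-1]).round(1) for i in range(4)])
R=np.array([[np.cos(th),-np.sin(th)],[np.sin(th),np.cos(th)]])
for n,p in(("+y",(15,52)),("-y",(15,-52)),("front",(-42,0)),("cot",(15,0))): print(n,r(o[:2]+R@p))
print("round",r(U(136,201,88)),"pop",r(U(248,267,122)),"fir",r(U(316,153,124)))
print("cot eaves mid",r(U(220,187,55)))
print("tray",r(U(560,64,16)),r(U(742,98,16)),r(U(502,440,16)))
I=cv2.imread("pics/top0.png"); h=cv2.cvtColor(I,cv2.COLOR_BGR2HSV)
m=((h[...,0]>10)&(h[...,0]<24)&(h[...,1]>105)&(h[...,2]>60)).astype(np.uint8); m[:,:150]=0;m[:,235:]=0;m[:200]=0;m[285:]=0
c=max(cv2.findContours(m,0,2)[0],key=cv2.contourArea); e=cv2.fitEllipse(c); print("stand",e,r(onz(P,*e[0],24)), r(onz(P,e[0][0]-e[1][0]/2,e[0][1],24)))
print("jar",r(onz(P,366,298,50)),"glue",r(onz(P,253,300,90)))
# side check
S=bot.camera_params("side"); V=lambda x,y:((x+.5)/5.5-.5+260,(y+.5)/5.5-.5+150)
f=lambda n,p,q:print(n,r(proj(S,p)),r(V(*q)))
f("round",U(136,201,88),(334,127));f("pop",U(248,267,124),(262,131));f("fir",U(316,153,124),(440,145))
E
```

```text
corner [627.   94.5  12. ]
corner [676.  -93.7  12. ]
corner [ 487.3 -144.5   12. ]
corner [436.6  42.4  12. ]
board [556.7 -25.3  12. ] 0.26505401427874287 [np.float64(197.5), np.float64(194.5), np.float64(195.5), np.float64(193.6)]
+y [557.6  28.8]
-y [584.8 -71.6]
front [516.2 -36.3]
cot [571.2 -21.4]
round [557.3  30.4  88. ] pop [518.2 -34.3 122. ] fir [582.8 -71.5 124. ]
cot eaves mid [570.2 -19.6  55. ]
tray [ 659.6 -241.    16. ] [ 639.6 -359.8   16. ] [ 417.3 -201.5   16. ]
stand ((190.42379760742188, 243.16793823242188), (48.528289794921875, 50.04717254638672), 47.19102478027344) [479.3 278.7  24. ] [478.4 331.6  24. ]
jar [ 371.4 -104.1   50. ] glue [369.4 126.3  90. ]
round [318.1 172.1] [320.3 172.7]
pop [304.4 171.4] [307.2 173.4]
fir [337.5 176.2] [339.6 176. ]
```

```bash

python3 -m pendant '[[[0.66,-0.91,0],[0,0,0.21],0.5],[[0.66,-0.91,0],[0,0,0.21],0.5],[[0.66,-0.91,0],[0,0,0.21],0.5],[[0.66,-0.91,0],[0,0,0.21],0.5],[[0.66,-0.91,0],[0,0,0.21],0.5],[[0.66,-0.91,0],[0,0,0.21],0.5],[[0.66,-0.91,0],[0,0,0.21],0.5],[[0.66,-0.91,0],[0,0,0.21],0.5],[[0.66,-0.91,0],[0,0,0.21],0.5],[[0.66,-0.91,0],[0,0,0.21],0.5]]'
python3 -m pendant '[[[0.66,-0.91,0],[0,0,0.21],0.5],[[0.66,-0.91,0],[0,0,0.21],0.5],[[0.66,-0.91,0],[0,0,0.21],0.5],[[0.66,-0.91,0],[0,0,0.21],0.5],[[0.66,-0.91,0],[0,0,0.21],0.5],[[0.66,-0.91,0],[0,0,0.21],0.5],[[0.66,-0.91,0],[0,0,0.21],0.5],[[0.66,-0.91,0],[0,0,0.21],0.5],[[0.66,-0.91,0],[0,0,0.21],0.5],[[0,0,0],[0,0,0],0.5]]'
python3 - <<'E'
from h import *
P,I=snap("wrist","w0"); o=bot.get_obs(); print(o["tool_pos"],o["tcp_rot"],o["grip_width"])
print(P["fovy"],np.round(P["camera_from_world"],2).tolist())
E
```

```text
time: 0.93
tool_pos: [320.6, 236.1, 243.6]
tcp_rot: [3.142, -0.0, -3.123]
contact_force: [0.4, 1.0, -0.1]
grip_width: 68.9
finger_force: 0.0
time: 1.77
tool_pos: [501.0, -12.5, 243.1]
tcp_rot: [-3.14, 0.001, -2.9]
contact_force: [-0.6, -0.4, -0.4]
grip_width: 68.9
finger_force: 0.0
[499.3219757  -10.35452829 242.89918398] [ 3.14144688e+00 -8.94142274e-04 -2.90118279e+00] 68.8915232327013
68.64433023012123 [[-0.24, 0.97, -0.0, 131.56], [0.94, 0.23, 0.26, -499.82], [0.25, 0.06, -0.97, 262.89], [0.0, 0.0, 0.0, 1.0]]
```

View pics/w0.png

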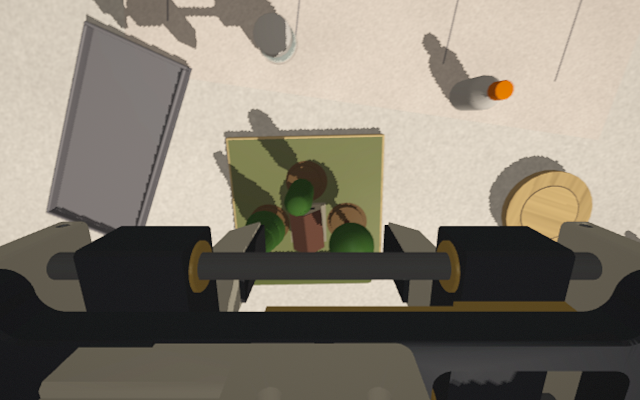

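The wrist view shows the poplar top at about (301,195), the ball at (351,239), the board's front corners at (228,140) and (383,134), and the stand at (548,203).

```bash
python3 - <<'E'
from h import *
P=bot.camera_params("wrist"); I=cv2.imread("pics/w0.png"); h=cv2.cvtColor(I,cv2.COLOR_BGR2HSV)
r=lambda a:np.round(a,1)
print("frontcorners",r(onz(P,228,139,12)),r(onz(P,383,134,12)))
print("ball",r(onz(P,351,242,88)),"poplar mid76",r(onz(P,301,195,95)))
m=((h[...,0]>10)&(h[...,0]<26)&(h[...,1]>70)&(h[...,2]>110)).astype(np.uint8); m[:,:490]=0;m[:150]=0;m[255:]=0;m[:,600:]=0
# inner ring centre
print("stand ring ctr",r(onz(P,550,208,24)),r(onz(P,521,210,24)),r(onz(P,579,206,24)))
print("stand disc edges",r(onz(P,506,205,24)),r(onz(P,592,205,24)))
# where does cylinder axis at top-estimate project
for q in((518.2,-34.3,88),(518.2,-34.3,124),(518.2,-34.3,12)): print(r(proj(P,q)))
E
python3 - <<'E'
import cv2
I=cv2.imread("pics/w0.png")[150:280,215:400]; cv2.imwrite("pics/w0c.png",cv2.convertScaleAbs(cv2.resize(I,None,fx=4,fy=4,interpolation=2),alpha=1.6))
E
```

```text
frontcorners [ 488.1 -135.8   12. ] [435.8  51.2  12. ]
ball [554.8  35.1  88. ] poplar mid76 [513.7 -29.9  95. ]
stand ring ctr [474.1 285.6  24. ] [485.6 250.3  24. ] [462.7 320.7  24. ]
stand disc edges [483.9 228.7  24. ] [457.4 336.4  24. ]
[296.4 196.3]
[293.  206.6]
[301.7 180.7]
```

View pics/w0c.png

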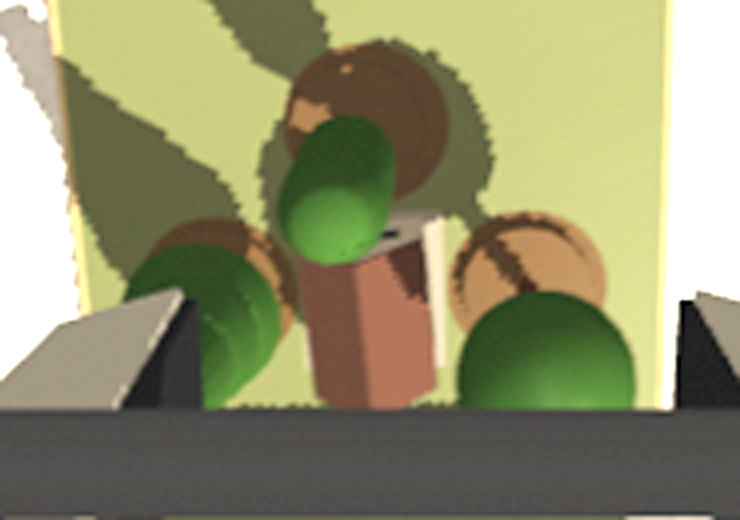

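```bash
python3 - <<'E'
from h import *
for k in range(2):
    P,I=snap("wrist","w1"); print(np.round(bot.get_obs()["tool_pos"],1))
h=cv2.cvtColor(I,cv2.COLOR_BGR2HSV)
r=lambda a:np.round(a,1)
g=((h[...,0]>48)&(h[...,0]<75)&(h[...,1]>120)&(h[...,2]>30)).astype(np.uint8); g[252:]=0
g=cv2.morphologyEx(g,cv2.MORPH_OPEN,np.ones((3,3)))
for c in cv2.findContours(g,0,2)[0]:
    if cv2.contourArea(c)>150: print("green",cv2.boundingRect(c))
# board: olive hue
for row in(140,150,160):
    line=h[row]; idx=np.where((line[:,0]>25)&(line[:,0]<45)&(line[:,1]>60))[0]; idx=idx[(idx>200)&(idx<420)]
    print(row,idx.min(),idx.max(),r(onz(P,idx.min(),row,12)),r(onz(P,idx.max()+1,row,12)))
st=((h[...,0]>12)&(h[...,0]<26)&(h[...,1]>75)&(h[...,2]>120)).astype(np.uint8); st[:,:490]=0; st[:140]=0;st[250:]=0;st[:,610:]=0
c=max(cv2.findContours(st,0,2)[0],key=cv2.contourArea);print(cv2.boundingRect(c))
E
```

```text
[498.3  -8.9 242.9]
[497.8  -8.  243.1]
green (325, 225, 40, 27)
green (261, 215, 17, 20)
green (280, 183, 24, 29)
140 315 377 [462. -28.  12.] [443.1  48.8  12. ]
150 225 376 [ 501.5 -135.8   12. ] [455.4  51.2  12. ]
160 226 376 [ 513.8 -132.6   12. ] [467.6  54.8  12. ]
(501, 173, 86, 69)
```

```bash

python3 -m pendant '[[[0.32,-0.41,0],[0,0,0.1],0.5],[[0.32,-0.41,0],[0,0,0.1],0.5],[[0,0,-0.75],[0,0,0],0.5],[[0,0,-0.75],[0,0,0],0.5],[[0,0,-0.75],[0,0,0],0.5],[[0,0,-0.75],[0,0,0],0.5],[[0,0,-0.75],[0,0,0],0.5],[[0,0,-0.75],[0,0,0],0.5],[[0,0,-0.74],[0,0,0],0.5],[[0,0,0],[0,0,0],0.5]]'
python3 - <<'E'
from h import *
P,I=snap("wrist","w2"); o=bot.get_obs(); print(o["tool_pos"],o["tcp_rot"],o["grip_width"],o["contact_force"])
E
```

```text
time: 2.75
tool_pos: [514.3, -30.8, 83.1]
tcp_rot: [3.138, -0.007, -2.872]
contact_force: [-0.7, 0.9, 0.6]
grip_width: 68.9
finger_force: 0.0
[515.58518351 -31.18167683  85.18650993] [ 3.13906341 -0.00435706 -2.87227931] 68.7339072535022 [-0.334254    0.46609267 -0.60798772]
```

View pics/w2.png

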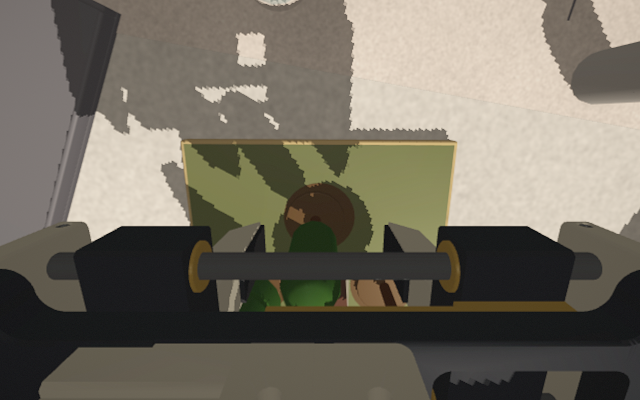

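The wrist view shows the pads at columns 263 and 387, centred on about 325. The poplar crown is at about 311–314, so the tree looks a few mm toward −y of the jaw centre. I'll check that against the calibration.

```bash
python3 - <<'E'
from h import *
P=bot.camera_params("wrist"); o=bot.get_obs(); t=o["tool_pos"]; a=o["tcp_rot"]
from scipy.spatial.transform import Rotation as Ro
R=Ro.from_euler("xyz",a).as_matrix(); r=lambda a:np.round(a,1)
w=34.4
print(P["cx"],P["cy"],r(t),a)
print("cam in tool",r(R.T@(np.linalg.inv(P["camera_from_world"])[:3,3]-t)))
for z in(-2,17): print(z,[r(proj(P,t+R@np.array([0,s*w,z]))) for s in(-1,0,1)])
for z in(12,88,124): print("axis",z,r(proj(P,(t[0],t[1],z))))
I=cv2.imread("pics/w2.png");h=cv2.cvtColor(I,cv2.COLOR_BGR2HSV)
for row in(230,240,285,295):
    L=h[row]; i=np.where((L[:,0]>48)&(L[:,0]<78)&(L[:,1]>120))[0]; i=i[(i>279)&(i<360)]; print(row,i.min(),i.max())
E
```

```text
323.90215696164694 194.187166232389 [515.6 -31.2  85.2] [ 3.13906341 -0.00435706 -2.87227931]
cam in tool [  69.9    1.  -141.9]
-2 [array([256.1, 253.1]), array([321.9, 253.2]), array([387.6, 253.2])]
17 [array([263.4, 238.4]), array([322.1, 238.4]), array([380.8, 238.4])]
axis 12 [322.3 209.1]
axis 88 [321.9 253.9]
axis 124 [321.5 294.5]
230 297 331
240 292 335
285 281 339
295 283 338
```

```bash

python3 -m pendant '[[[0.1,-0.18,0],[0,0,0],0.5],[[0,0,0],[0,0,0],0.5],[[0,0,0],[0,0,0],0.2],[[0,0,0],[0,0,0],0],[[0,0,0],[0,0,0],-0.1],[[0,0,0],[0,0,0],-0.2],[[0,0,0],[0,0,0],-0.3],[[0,0,0],[0,0,0],-0.4],[[0,0,0],[0,0,0],-0.7],[[0,0,0],[0,0,0],-1]]'
python3 -m pendant '[[[0,0,0],[0,0,0],-1],[[0,0,0],[0,0,0],-1],[[0,0,0],[0,0,0],-1],[[0,0,0],[0,0,0],-1],[[0,0,0.1],[0,0,0],-1],[[0,0,0.1],[0,0,0],-1],[[0,0,0.2],[0,0,0],-1],[[0,0,0.2],[0,0,0],-1],[[0,0,0],[0,0,0],-1],[[0,0,0],[0,0,0],-1]]'
```

```text
time: 3.63
tool_pos: [520.4, -38.0, 86.4]
tcp_rot: [3.141, -0.0, -2.874]
contact_force: [0.5, -0.4, -1.7]
grip_width: 27.4
finger_force: 30.0
time: 4.47
tool_pos: [520.9, -38.2, 105.2]
tcp_rot: [-3.141, 0.001, -2.874]
contact_force: [-0.0, 0.5, -0.9]
grip_width: 27.5
finger_force: 30.0
```

```bash

python3 -m pendant '[[[0,0,0.5],[0,0,0],-1],[[0,0,0.5],[0,0,0],-1],[[0,-0.2,0.4],[0,0,0],-1],[[-0.1,-0.5,0],[0,0,0],-1],[[-0.2,-0.7,0],[0,0,0],-1],[[-0.2,-0.7,0],[0,0,0],-1],[[-0.2,-0.7,0],[0,0,0],-1],[[-0.2,-0.7,0],[0,0,0],-1],[[-0.2,-0.7,0],[0,0,0],-1],[[-0.2,-0.7,0],[0,0,0],-1]]'
python3 -m pendant '[[[-0.2,-0.7,0],[0,0,0],-1],[[-0.2,-0.7,0],[0,0,0],-1],[[-0.2,-0.7,0],[0,0,0],-1],[[-0.2,-0.6,0],[0,0,0],-1],[[-0.1,-0.3,0],[0,0,0],-1],[[0,0,-0.4],[0,0,0],-1],[[0,0,-0.6],[0,0,0],-1],[[0,0,-0.4],[0,0,0],-1],[[0,0,-0.2],[0,0,0],-1],[[0,0,0],[0,0,0],-1]]'
```

```text
time: 5.3
tool_pos: [481.0, -186.0, 146.4]
tcp_rot: [3.141, -0.0, -2.874]
contact_force: [0.5, -0.3, -1.0]
grip_width: 27.0
finger_force: 30.0
time: 6.13
tool_pos: [453.9, -274.2, 97.2]
tcp_rot: [3.139, -0.002, -2.873]
contact_force: [0.3, 0.1, 0.1]
grip_width: 27.5
finger_force: 30.0
```

```bash

python3 -m pendant '[[[0,0,-0.2],[0,0,0],-1],[[0,0,-0.2],[0,0,0],-1],[[0,0,-0.1],[0,0,0],-1],[[0,0,-0.06],[0,0,0],-1],[[0,0,0],[0,0,0],-1],[[0,0,0],[0,0,0],-1],[[0,0,0],[0,0,0],-0.4],[[0,0,0],[0,0,0],-0.2],[[0,0,0],[0,0,0],0],[[0,0,0],[0,0,0],0.3]]'
python3 - <<'E'
from h import *
P,I=snap("wrist","w3"); S,J=snap("side","s3"); cv2.imwrite("pics/m3.png",cv2.resize(np.vstack([I[60:],J[100:340]]),None,fx=1,fy=1)); o=bot.get_obs(); print(o["tool_pos"],o["contact_force"],o["grip_width"])
E
```

```text
time: 6.97
tool_pos: [454.7, -275.2, 82.0]
tcp_rot: [-3.141, 0.0, -2.874]
contact_force: [-0.3, 0.0, -0.7]
grip_width: 42.8
finger_force: 0.0
[ 454.61996435 -275.16243045   81.92460858] [-1.50049388  0.48008577  0.65866436] 51.017114953406264
```

View pics/m3.png

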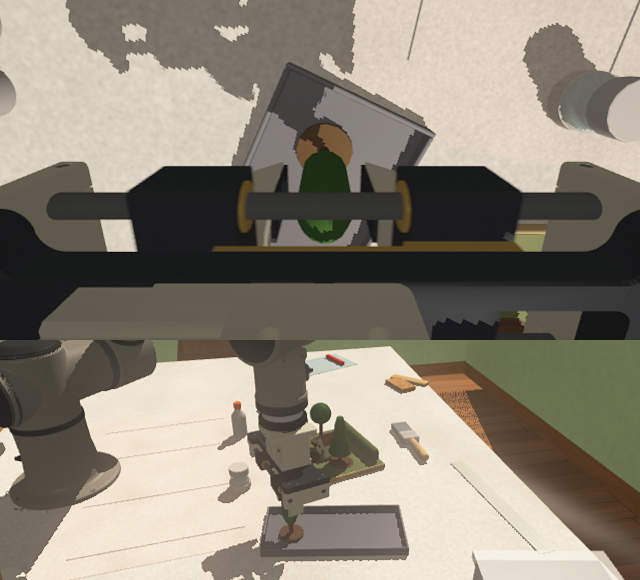

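The poplar stands upright in the tray, with its base at (323,145) and crown at (324,195), centred between the pads. The fir is next.

```bash

python3 -m pendant '[[[0,0,0.2],[0,0,0],0.5],[[0,0,0.6],[0,0,0],0.5],[[0,0,0.9],[0,0,0],0.5],[[0,0,0.9],[0,0,0],0.5],[[0.2,0.3,0.7],[0,0,0],0.5],[[0.5,0.77,0.3],[0,0,0],0.5],[[0.5,0.77,0],[0,0,0],0.5],[[0.5,0.77,0],[0,0,0],0.5],[[0.5,0.77,0],[0,0,0],0.5],[[0.5,0.77,0],[0,0,0],0.5]]'
python3 -m pendant '[[[0.5,0.77,0],[0,0,0],0.5],[[0.5,0.77,0],[0,0,0],0.5],[[0.5,0.77,0],[0,0,0],0.5],[[0.13,0.2,0],[0,0,0],0.5],[[0,0,-0.5],[0,0,0],0.5],[[0,0,-0.7],[0,0,0],0.5],[[0,0,-0.7],[0,0,0],0.5],[[0,0,-0.5],[0,0,0],0.5],[[0,0,0],[0,0,0],0.5],[[0,0,0],[0,0,0],0.5]]'
python3 - <<'E'
from h import *
P,I=snap("wrist","w4"); o=bot.get_obs(); print(o["tool_pos"],o["tcp_rot"],o["contact_force"],o["grip_width"])
h=cv2.cvtColor(I,cv2.COLOR_BGR2HSV)
for row in(215,225,235,243,284,290,298):
    L=h[row]; i=np.where((L[:,0]>48)&(L[:,0]<80)&(L[:,1]>110))[0]; i=i[(i>200)&(i<450)]; print(row,i.min() if len(i) else 0,i.max() if len(i) else 0)
cv2.imwrite("pics/w4c.png",I[100:320,150:500])
E
```

```text
time: 7.9
tool_pos: [536.1, -149.4, 190.5]
tcp_rot: [-3.141, 0.001, -2.874]
contact_force: [-0.8, -1.2, -0.7]
grip_width: 69.0
finger_force: 0.0
time: 8.73
tool_pos: [584.0, -75.6, 117.6]
tcp_rot: [3.141, -0.001, -2.874]
contact_force: [0.7, 0.3, 0.2]
grip_width: 69.0
finger_force: 0.0
[584.71154774 -75.71060484 118.62056518] [-3.14120423e+00  6.54627705e-04 -2.87382599e+00] [ 0.37276151 -0.85978114  0.28580341] 68.78063929638361
215 300 362
225 303 360
235 308 356
243 313 353
284 0 0
290 0 0
298 0 0
```

View pics/w4c.png

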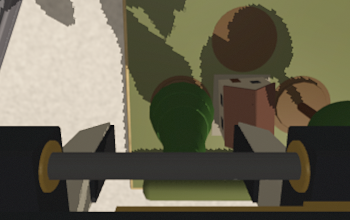

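The fir crown is at columns 331–333 against the jaw centre at 324.5, so the tree is about 5 mm toward +y. I'll correct that, descend and grip.

```bash

python3 -m pendant '[[[-0.04,0.16,0],[0,0,0],0.5],[[0,0,-0.2],[0,0,0],0.5],[[0,0,-0.4],[0,0,0],0.5],[[0,0,-0.3],[0,0,0],0.5],[[0,0,-0.17],[0,0,0],0.5],[[0,0,0],[0,0,0],0.3],[[0,0,0],[0,0,0],0.1],[[0,0,0],[0,0,0],-0.1],[[0,0,0],[0,0,0],-0.2],[[0,0,0],[0,0,0],-0.3]]'
python3 -m pendant '[[[0,0,0],[0,0,0],-0.4],[[0,0,0],[0,0,0],-1],[[0,0,0],[0,0,0],-1],[[0,0,0],[0,0,0],-1],[[0,0,0],[0,0,0],-1],[[0,0,0.1],[0,0,0],-1],[[0,0,0.1],[0,0,0],-1],[[0,0,0.2],[0,0,0],-1],[[0,0,0],[0,0,0],-1],[[0,0,0],[0,0,0],-1]]'
```

```text
time: 9.62
tool_pos: [583.5, -70.6, 86.1]
tcp_rot: [-3.141, 0.001, -2.874]
contact_force: [-0.2, 0.2, 0.7]
grip_width: 40.2
finger_force: 0.0
time: 10.45
tool_pos: [583.5, -70.6, 98.1]
tcp_rot: [-3.141, 0.001, -2.874]
contact_force: [-0.1, -0.0, -0.8]
grip_width: 34.1
finger_force: 29.3
```

```bash

python3 -m pendant '[[[0,0,0.4],[0,0,0],-1],[[0,0,0.6],[0,0,0],-1],[[0,-0.2,0.5],[0,0,0],-1],[[0.05,-0.4,0.1],[0,0,0],-1],[[0.05,-0.7,0],[0,0,0],-1],[[0.05,-0.7,0],[0,0,0],-1],[[0.05,-0.7,0],[0,0,0],-1],[[0.05,-0.7,0],[0,0,0],-1],[[0.05,-0.7,0],[0,0,0],-1],[[0.05,-0.7,0],[0,0,0],-1]]'
python3 -m pendant '[[[0.05,-0.7,0],[0,0,0],-1],[[0.05,-0.7,0],[0,0,0],-1],[[0.05,-0.7,0],[0,0,0],-1],[[0.05,-0.4,0],[0,0,0],-1],[[0,-0.1,0],[0,0,0],-1],[[0,0,-0.4],[0,0,0],-1],[[0,0,-0.6],[0,0,0],-1],[[0,0,-0.4],[0,0,0],-1],[[0,0,-0.3],[0,0,0],-1],[[0,0,-0.2],[0,0,0],-1]]'
python3 - <<'E'
from h import *
P,I=snap("wrist","w5"); S,J=snap("side","s5"); cv2.imwrite("pics/m5.png",np.vstack([I[60:],J[100:340]])); o=bot.get_obs(); print(o["tool_pos"],o["contact_force"],o["grip_width"])
E
```

```text
time: 11.28
tool_pos: [593.3, -216.3, 144.6]
tcp_rot: [3.141, -0.001, -2.874]
contact_force: [1.1, 0.8, -1.4]
grip_width: 33.9
finger_force: 29.3
time: 12.12
tool_pos: [599.2, -291.1, 86.7]
tcp_rot: [3.139, -0.002, -2.873]
contact_force: [-0.2, 0.1, -1.3]
grip_width: 33.4
finger_force: 29.3
[ 599.29891052 -291.53772122   87.2242984 ] [-0.07701686  0.34397851 -0.55981119] 33.79497577190601
```

View pics/m5.png

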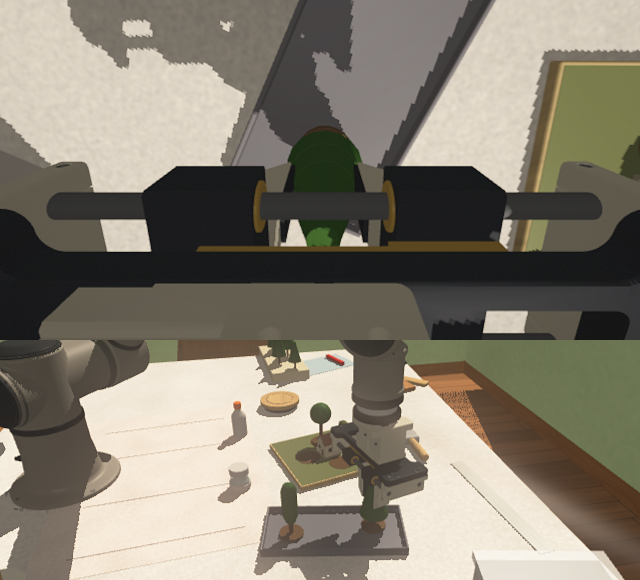

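The fir hangs upright over the tray's far half and the poplar still stands. I'll set the fir down and go to the round tree.

```bash

python3 -m pendant '[[[0,0,-0.1],[0,0,0],-1],[[0,0,-0.1],[0,0,0],-1],[[0,0,-0.09],[0,0,0],-1],[[0,0,0],[0,0,0],-1],[[0,0,0],[0,0,0],-0.2],[[0,0,0],[0,0,0],0],[[0,0,0],[0,0,0],0.3],[[0,0,0],[0,0,0],0.6],[[0,0,0],[0,0,0],0.6],[[0,0,0.2],[0,0,0],0.6]]'
python3 -m pendant '[[[0,0,0.4],[0,0,0],0.8],[[0,0,0.9],[0,0,0],0.8],[[0,0,0.9],[0,0,0],0.8],[[0,0.2,0.7],[0,0,0],0.8],[[-0.1,0.5,0.4],[0,0,0],0.8],[[-0.1,0.77,0.2],[0,0,0],0.8],[[-0.1,0.77,0],[0,0,0],0.8],[[-0.1,0.77,0],[0,0,0],0.8],[[-0.1,0.77,0],[0,0,0],0.8],[[-0.1,0.77,0],[0,0,0],0.8]]'
python3 -m pendant '[[[-0.1,0.77,0],[0,0,0],0.8],[[-0.1,0.77,0],[0,0,0],0.8],[[-0.1,0.77,0],[0,0,0],0.8],[[-0.1,0.77,0],[0,0,0],0.8],[[-0.1,0.77,0],[0,0,0],0.8],[[-0.1,0.77,0],[0,0,0],0.8],[[-0.1,0.77,0],[0,0,0],0.8],[[-0.1,0.77,-0.3],[0,0,0],0.8],[[0,0.3,-0.6],[0,0,0],0.8],[[0,0,-0.6],[0,0,0],0.8]]'
python3 - <<'E'
from h import *
for k in range(3): P,I=snap("wrist","w6")
o=bot.get_obs(); print(o["tool_pos"],o["contact_force"],o["grip_width"])
h=cv2.cvtColor(I,cv2.COLOR_BGR2HSV)
for row in(205,215,225,235,243):
    L=h[row]; i=np.where((L[:,0]>48)&(L[:,0]<80)&(L[:,1]>110))[0]; i=i[(i>230)&(i<450)]; print(row,i.min() if len(i) else 0,i.max() if len(i) else 0)
S,J=snap("side","s6"); cv2.imwrite("pics/m6.png",np.vstack([I[60:320],J[100:340]]))
E
```

```text
time: 13.05
tool_pos: [599.2, -292.1, 85.1]
tcp_rot: [3.14, -0.001, -2.874]
contact_force: [0.2, 0.6, -0.2]
grip_width: 65.4
finger_force: 0.0
time: 13.88
tool_pos: [581.7, -155.0, 192.5]
tcp_rot: [-3.141, 0.002, -2.874]
contact_force: [-0.1, -0.3, -0.3]
grip_width: 82.6
finger_force: 0.0
time: 14.72
tool_pos: [558.3, 40.2, 147.6]
tcp_rot: [-3.141, 0.004, -2.871]
contact_force: [-0.1, 0.0, -0.5]
grip_width: 82.4
finger_force: 0.0
[557.32630432  38.00189568 146.13774986] [-0.50390113 -0.60834948  0.31988403] 82.92755630015546
205 282 343
215 279 346
225 279 346
235 282 343
243 288 336
```

View pics/m6.png

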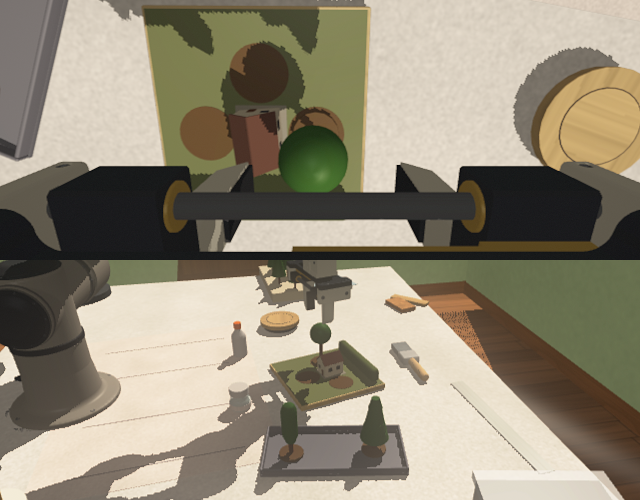

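The ball is centred at (312,220) against the jaw centre at 324.5, so I shift about 8.5 mm toward −y. Both tray trees are upright.

```bash

python3 -m pendant '[[[0.02,-0.28,0],[0,0,0],0.8],[[0,0,-0.2],[0,0,0],0.8],[[0,0,-0.5],[0,0,0],0.8],[[0,0,-0.5],[0,0,0],0.8],[[0,0,-0.5],[0,0,0],0.8],[[0,0,-0.2],[0,0,0],0.8],[[0,0,-0.1],[0,0,0],0.8],[[0,0,0],[0,0,0],0.6],[[0,0,0],[0,0,0],0.5],[[0,0,0],[0,0,0],0.4]]'
python3 - <<'E'
from h import *
P,I=snap("wrist","w7"); o=bot.get_obs(); print(o["tool_pos"],o["grip_width"]); cv2.imwrite("pics/w7c.png",I[120:320,180:470])
E
```

```text
time: 15.75
tool_pos: [559.0, 29.3, 86.9]
tcp_rot: [-3.141, 0.002, -2.874]
contact_force: [0.1, 0.3, 0.3]
grip_width: 67.2
finger_force: 0.0
[558.88568676  29.33999886  86.82894944] 65.62309112617018
```

View pics/w7c.png

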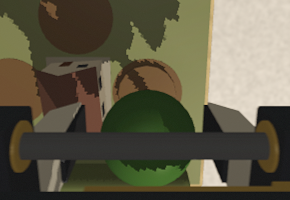

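The ball is centred within about 1.5 mm between the pads, so I grip and lift.

```bash

python3 -m pendant '[[[0.01,0.04,0],[0,0,0],0.3],[[0,0,0],[0,0,0],0.2],[[0,0,0],[0,0,0],0.1],[[0,0,0],[0,0,0],0],[[0,0,0],[0,0,0],-1],[[0,0,0],[0,0,0],-1],[[0,0,0],[0,0,0],-1],[[0,0,0],[0,0,0],-1],[[0,0,0.1],[0,0,0],-1],[[0,0,0.2],[0,0,0],-1]]'
python3 -m pendant '[[[0,0,0.4],[0,0,0],-1],[[0,0,0.6],[0,0,0],-1],[[0,0,0.6],[0,0,0],-1],[[0,-0.2,0.3],[0,0,0],-1],[[-0.05,-0.5,0.1],[0,0,0],-1],[[-0.07,-0.7,0],[0,0,0],-1],[[-0.07,-0.7,0],[0,0,0],-1],[[-0.07,-0.7,0],[0,0,0],-1],[[-0.07,-0.7,0],[0,0,0],-1],[[-0.07,-0.7,0],[0,0,0],-1]]'
python3 -m pendant '[[[-0.07,-0.7,0],[0,0,0],-1],[[-0.07,-0.7,0],[0,0,0],-1],[[-0.07,-0.7,0],[0,0,0],-1],[[-0.07,-0.7,0],[0,0,0],-1],[[-0.07,-0.7,0],[0,0,0],-1],[[-0.07,-0.7,0],[0,0,0],-1],[[-0.07,-0.7,0],[0,0,0],-1],[[-0.07,-0.5,0],[0,0,0],-1],[[0,-0.2,0],[0,0,0],-1],[[0,0,0],[0,0,0],-1]]'
```

```text
time: 16.63
tool_pos: [557.9, 30.6, 94.3]
tcp_rot: [3.141, -0.002, -2.874]
contact_force: [-0.4, -1.0, -0.3]
grip_width: 48.8
finger_force: 30.0
time: 17.47
tool_pos: [546.1, -96.8, 154.9]
tcp_rot: [3.142, -0.0, -2.874]
contact_force: [0.2, -0.1, -1.6]
grip_width: 48.8
finger_force: 30.0
time: 18.3
tool_pos: [529.5, -264.7, 154.7]
tcp_rot: [3.141, -0.0, -2.876]
contact_force: [0.1, -0.0, 0.0]
grip_width: 49.0
finger_force: 30.0
```

```bash

python3 -m pendant '[[[0,-0.3,0],[0,0,0],-1],[[0,-0.3,0],[0,0,0],-1],[[0,0,-0.3],[0,0,0],-1],[[0,0,-0.5],[0,0,0],-1],[[0,0,-0.5],[0,0,0],-1],[[0,0,-0.5],[0,0,0],-1],[[0,0,-0.3],[0,0,0],-1],[[0,0,-0.2],[0,0,0],-1],[[0,0,-0.1],[0,0,0],-1],[[0,0,0],[0,0,0],-1]]'
python3 -m pendant '[[[0,0,-0.05],[0,0,0],-1],[[0,0,-0.05],[0,0,0],-1],[[0,0,0],[0,0,0],-1],[[0,0,0],[0,0,0],-1],[[0,0,0],[0,0,0],0.2],[[0,0,0],[0,0,0],0.4],[[0,0,0],[0,0,0],0.6],[[0,0,0],[0,0,0],0.8],[[0,0,0],[0,0,0],0.8],[[0,0,0.2],[0,0,0],0.8]]'
```

```text
time: 19.13
tool_pos: [529.8, -281.1, 82.5]
tcp_rot: [3.141, -0.0, -2.873]
contact_force: [0.5, -0.3, -0.7]
grip_width: 48.6
finger_force: 30.0
time: 19.97
tool_pos: [529.2, -281.0, 85.1]
tcp_rot: [3.14, -0.001, -2.874]
contact_force: [-1.5, 0.0, -0.7]
grip_width: 80.7
finger_force: 0.0
```

```bash

python3 -m pendant '[[[0,0,0.5],[0,0,0],0.8],[[0,0,0.9],[0,0,0],0.8],[[0,0,0.9],[0,0,0],0.8],[[0,0.2,0.8],[0,0,0],0.8],[[0.2,0.6,0.4],[0,0,0],0.8],[[0.215,0.785,0],[0,0,0],0.8],[[0.215,0.785,0],[0,0,0],0.8],[[0.215,0.785,0],[0,0,0],0.8],[[0.215,0.785,0],[0,0,0],0.8],[[0.215,0.785,0],[0,0,0],0.8]]'
python3 -m pendant '[[[0.215,0.785,0],[0,0,0],0.8],[[0.215,0.785,0],[0,0,0],0.8],[[0.215,0.785,0],[0,0,0],0.8],[[0.215,0.785,0],[0,0,0],0.8],[[0.2,0.6,0],[0,0,0],0.8],[[0,0.2,0],[0,0,0],0.8],[[0,0,0],[0,0,0],0.8],[[0,0,0],[0,0,0],0.8],[[0,0,0],[0,0,0],0.8],[[0,0,0],[0,0,0],0.8]]'
python3 - <<'E'
from h import *
P,I=snap("wrist","w8"); o=bot.get_obs(); print(o["tool_pos"],o["grip_width"]); np.save("P8.npy",P,allow_pickle=True)
S,J=snap("side","s8")
a=cv2.resize(I[60:260,150:450],None,fx=2,fy=2,interpolation=2); b=J[240:330,240:440]; cv2.imwrite("pics/m8.png",np.vstack([cv2.convertScaleAbs(a,alpha=1.4),cv2.resize(b,(600,180))]))
E
```

```text
time: 20.8
tool_pos: [568.3, -138.5, 191.6]
tcp_rot: [-3.141, 0.0, -2.874]
contact_force: [0.4, 0.7, -0.5]
grip_width: 82.6
finger_force: 0.0
time: 21.63
tool_pos: [599.7, -22.7, 191.1]
tcp_rot: [-3.141, -0.0, -2.875]
contact_force: [1.0, -0.4, -0.0]
grip_width: 82.4
finger_force: 0.0
[599.69841587 -22.64048139 191.0190249 ] 82.37099807974357
```

View pics/m8.png

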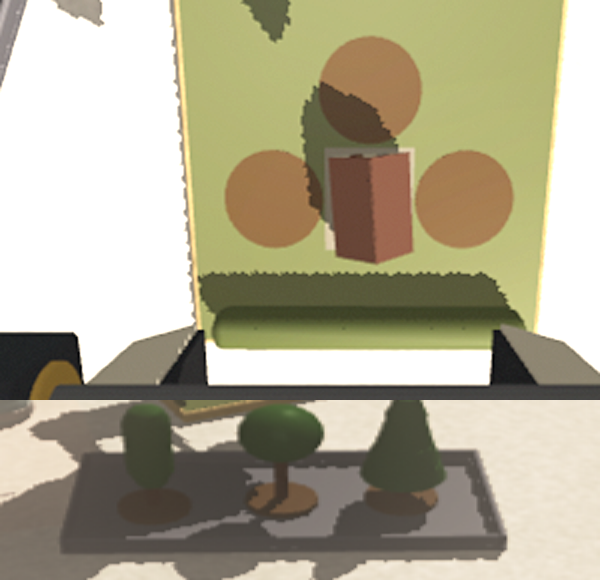

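All three trees stand in the tray. In the crop the patches are at (274,199), (464,199) and (371,89), and the cottage ridge runs from (363,158) to (376,263).

```bash
python3 - <<'E'
from h import *
P=np.load("P8.npy",allow_pickle=True).item(); r=lambda a:np.round(a,1)
U=lambda x,y,z:onz(P,(x+.5)/2-.5+150,(y+.5)/2-.5+60,z)
R_=U(274,199,12);L_=U(464,199,12);F=U(371,89,12);print("patches -y,+y,front",r(R_),r(L_),r(F), np.linalg.norm(R_-L_), "th",np.arctan2(L_[1]-R_[1],L_[0]-R_[0])-np.pi/2)
a=U(363,158,61);b=U(376,263,61);print("ridge",r(a),r(b),r((a+b)/2),np.linalg.norm(a-b),"yaw",np.arctan2(b[1]-a[1],b[0]-a[0]))
for n,p,q in(("L",(330,155),(337,256)),("R",(409,151),(413,250))):
    a=U(*p,42);b=U(*q,42);print(n,r(a),r(b),r((a+b)/2),np.arctan2(b[1]-a[1],b[0]-a[0]))
o=bot.get_obs();t=o["tool_pos"]
for z in(12,42,61,88): print(z,r(proj(P,(t[0],t[1],z))))
# stand in w6
E
```

```text
patches -y,+y,front [588.2 -67.1  12. ] [560.6  33.6  12. ] [518.5 -31.5  12. ] 104.44867301735722 th 0.2671003757121899
ridge [550.6 -28.1  61. ] [596.7  -8.7  61. ] [573.6 -18.4  61. ] 50.0531471884912 yaw 0.39852392979704876
L [554.7 -43.2  42. ] [602.9 -26.7  42. ] [578.8 -35.   42. ] 0.32927467391468296
R [542.7  -6.5  42. ] [589.6   9.8  42. ] [566.2   1.7  42. ] 0.3351931585759878
12 [323.1 179.6]
42 [323.1 185.9]
61 [323.  190.5]
88 [322.9 198.3]
```

```bash

python3 -m pendant '[[[-0.3,0,0],[0,0,0.35],1],[[-0.4,0.09,0],[0,0,0.35],1],[[-0.24,0,-0.3],[0,0,0],1],[[0,0,-0.7],[0,0,0],1],[[0,0,-0.8],[0,0,0],1],[[0,0,-0.6],[0,0,0],1],[[0,0,-0.3],[0,0,0],1],[[0,0,0],[0,0,0],1],[[0,0,0],[0,0,0],1],[[0,0,0],[0,0,0],1]]'
python3 - <<'E'
from h import *
P,I=snap("wrist","w9"); o=bot.get_obs(); print(o["tool_pos"],o["tcp_rot"],o["grip_width"])
cv2.imwrite("pics/w9c.png",cv2.resize(I[120:320,180:470],None,fx=2,fy=2,interpolation=2))
E
```

```text
time: 22.57
tool_pos: [572.5, -19.0, 111.2]
tcp_rot: [-3.141, 0.002, -2.79]
contact_force: [-0.0, 0.8, -0.3]
grip_width: 91.5
finger_force: 0.0
[572.53096821 -19.01002437 111.27205627] [-3.14046883e+00  2.13112896e-03 -2.78978604e+00] 92.2417610857754
```

View pics/w9c.png

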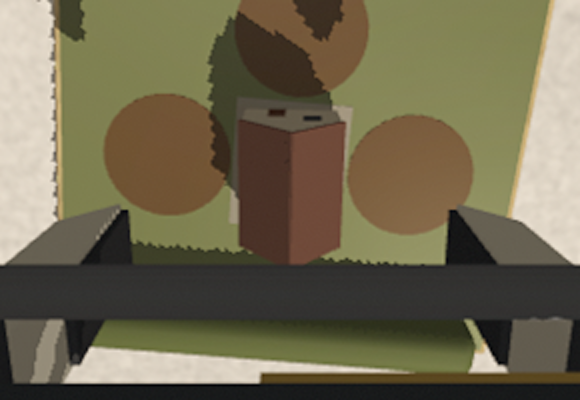

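The ridge is vertical at column 325, so the cottage is aligned and centred. I'll descend, grip and lift.

```bash

python3 -m pendant '[[[0,-0.02,-0.3],[0,0,0],1],[[0,0,-0.6],[0,0,0],1],[[0,0,-0.6],[0,0,0],1],[[0,0,-0.5],[0,0,0],1],[[0,0,-0.3],[0,0,0],1],[[0,0,-0.2],[0,0,0],1],[[0,0,-0.07],[0,0,0],1],[[0,0,0],[0,0,0],0.6],[[0,0,0],[0,0,0],0.3],[[0,0,0],[0,0,0],0.1]]'
python3 -m pendant '[[[0,0,0],[0,0,0],0],[[0,0,0],[0,0,0],-0.1],[[0,0,0],[0,0,0],-0.3],[[0,0,0],[0,0,0],-1],[[0,0,0],[0,0,0],-1],[[0,0,0],[0,0,0],-1],[[0,0,0],[0,0,0],-1],[[0,0,0.1],[0,0,0],-1],[[0,0,0.2],[0,0,0],-1],[[0,0,0.4],[0,0,0],-1]]'
```

```text
time: 23.45
tool_pos: [572.3, -19.4, 33.7]
tcp_rot: [-3.141, 0.001, -2.79]
contact_force: [0.8, -0.2, -0.8]
grip_width: 76.7
finger_force: 0.0
time: 24.28
tool_pos: [570.8, -19.2, 53.3]
tcp_rot: [3.14, -0.002, -2.79]
contact_force: [-0.1, -0.9, -0.7]
grip_width: 37.7
finger_force: 29.9
```

```bash

python3 -m pendant '[[[0,0,0.7],[0,0,0],-1],[[0,0,0.8],[0,0,0],-1],[[0,0,0.8],[0,0,0],-1],[[0,0.2,0.8],[0,0,0],-1],[[-0.1,0.5,0.7],[0,0,0],-1],[[-0.12,0.72,0.4],[0,0,0],-1],[[-0.12,0.72,0.3],[0,0,0],-1],[[-0.12,0.72,0],[0,0,0],-1],[[-0.12,0.72,0],[0,0,0],-1],[[-0.12,0.72,0],[0,0,0],-1]]'
python3 -m pendant '[[[-0.12,0.72,0],[0,0,0],-1],[[-0.12,0.72,0],[0,0,0],-1],[[-0.12,0.72,0],[0,0,0],-1],[[-0.12,0.72,0],[0,0,0],-1],[[-0.12,0.72,0],[0,0,0],-1],[[-0.12,0.72,0],[0,0,0],-1],[[-0.12,0.72,0],[0,0,0],-1],[[-0.1,0.5,0],[0,0,0],-1],[[0,0.2,0],[0,0,0],-1],[[0,0,0],[0,0,0],-1]]'
python3 - <<'E'
from h import *
snap("wrist","t"); snap("wrist","t")
P,I=snap("wrist","w10"); o=bot.get_obs(); print(o["tool_pos"],o["tcp_rot"],o["grip_width"]); np.save("P10.npy",P,allow_pickle=True)
cv2.imwrite("pics/w10c.png",cv2.resize(I[80:320,170:490],None,fx=2,fy=2,interpolation=2))
E
```

```text
time: 25.12
tool_pos: [550.4, 110.6, 189.7]
tcp_rot: [-3.141, 0.001, -2.79]
contact_force: [0.6, 0.2, -0.9]
grip_width: 37.9
finger_force: 29.9
time: 25.95
tool_pos: [522.2, 283.0, 189.1]
tcp_rot: [3.141, 0.0, -2.788]
contact_force: [0.1, -0.5, -1.4]
grip_width: 37.7
finger_force: 29.9
[522.69552908 280.93250416 188.94473345] [-3.14122339e+00 -1.16193796e-04 -2.79018028e+00] 37.81254675720562
```

View pics/w10c.png

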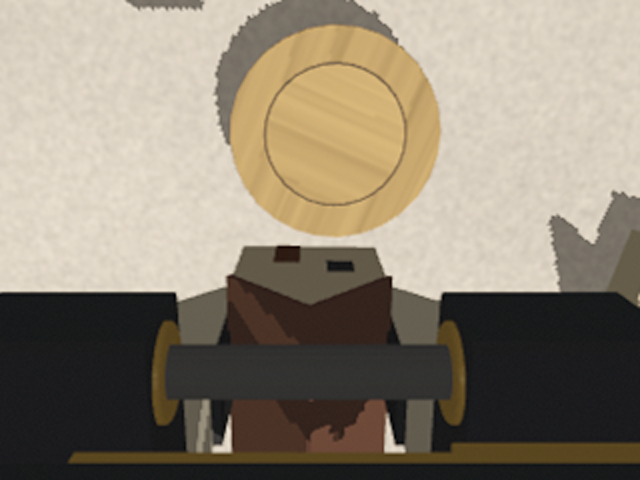

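```bash
python3 - <<'E'
from h import *
from scipy.spatial.transform import Rotation as Ro
P=np.load("P10.npy",allow_pickle=True).item(); r=lambda a:np.round(a,1)
U=lambda x,y,z:onz(P,(x+.5)/2-.5+170,(y+.5)/2-.5+80,z)
print("ring",r(U(335,134,24)),r(U(332,134,24)),"diam",np.linalg.norm(U(264,134,24)-U(406,134,24)),"disc",r(U(335.5,130,24)))
o=bot.get_obs();t=o["tool_pos"];R=Ro.from_euler("xyz",o["tcp_rot"]).as_matrix()
for s in(-19,0,19): 
    p=np.array(proj(P,t+R@np.array([23,s,22]))); print(s,r((p-[170,80])*2))
I=cv2.imread("pics/w6.png")
E
```

```text
ring [482.  282.2  24. ] [482.5 280.7  24. ] diam 73.80597791748583 disc [480.  281.7  24. ]
-19 [237.8 236.2]
0 [303.2 236.3]
19 [368.5 236.4]
```

The apparent cottage-to-ring offset and the top-camera estimate agree on a target of (479.5, 279). I'll lower there.

```bash

python3 -m pendant '[[[-0.3,0,0],[0,0,0],-1],[[-0.6,-0.07,0],[0,0,0],-1],[[-0.4,0,-0.3],[0,0,0],-1],[[-0.14,0,-0.6],[0,0,0],-1],[[0,0,-0.7],[0,0,0],-1],[[0,0,-0.7],[0,0,0],-1],[[0,0,-0.7],[0,0,0],-1],[[0,0,-0.5],[0,0,0],-1],[[0,0,-0.3],[0,0,0],-1],[[0,0,0],[0,0,0],-1]]'
python3 - <<'E'
from h import *
P,I=snap("wrist","w11"); o=bot.get_obs(); print(o["tool_pos"],o["tcp_rot"],o["grip_width"])
cv2.imwrite("pics/w11c.png",I[100:320,170:490])
E
```

```text
time: 26.93
tool_pos: [478.1, 278.7, 73.2]
tcp_rot: [-3.141, -0.004, -2.791]
contact_force: [-0.2, -0.6, -0.7]
grip_width: 37.5
finger_force: 29.9
[478.8049248  279.12006463  74.48082472] [-3.14157709e+00 -1.65452218e-03 -2.79030558e+00] 38.061688352201756
```

View pics/w11c.png

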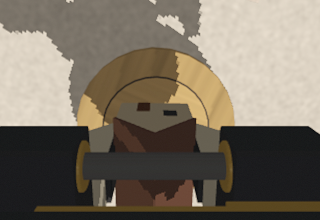

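The cottage is centred over the disc, both at column 155. That was my 16th picture, two over the 14 allowed, so from here I check by numbers only.

```bash

python3 -m pendant '[[[0,0,-0.2],[0,0,0],-1],[[0,0,-0.3],[0,0,0],-1],[[0,0,-0.2],[0,0,0],-1],[[0,0,-0.1],[0,0,0],-1],[[0,0,-0.05],[0,0,0],-1],[[0,0,-0.05],[0,0,0],-1],[[0,0,-0.03],[0,0,0],-1],[[0,0,0],[0,0,0],-1],[[0,0,0],[0,0,0],-1],[[0,0,0],[0,0,0],-1]]'
```

```text
time: 27.82
tool_pos: [479.4, 279.8, 47.1]
tcp_rot: [3.142, 0.0, -2.79]
contact_force: [0.4, 0.1, -1.0]
grip_width: 37.6
finger_force: 29.9
```

```bash

python3 -m pendant '[[[0,0,-0.03],[0,0,0],-1],[[0,0,0],[0,0,0],-1],[[0,0,0],[0,0,0],-0.1],[[0,0,0],[0,0,0],0.1],[[0,0,0],[0,0,0],0.4],[[0,0,0],[0,0,0],0.8],[[0,0,0],[0,0,0],0.8],[[0,0,0.2],[0,0,0],0.8],[[0,0,0.5],[0,0,0],0.8],[[0,0,0.8],[0,0,0],0.8]]'
python3 -m pendant '[[[0,0,0.9],[0,0,0],0.8],[[0,0,0.9],[0,0,-0.1],0.8],[[0,-0.3,0.8],[0,0,-0.1],0.8],[[0.08,-0.7,0.5],[0,0,-0.1],0.8],[[0.08,-0.93,0.2],[0,0,-0.1],0.8],[[0.08,-0.93,0],[0,0,-0.1],0.8],[[0.08,-0.93,0],[0,0,-0.1],0.8],[[0.08,-0.93,0],[0,0,-0.1],0.8],[[0.08,-0.93,0],[0,0,0],0.8],[[0.08,-0.93,0],[0,0,0],0.8]]'
python3 -m pendant '[[[0.08,-0.93,0],[0,0,0],0.8],[[0.08,-0.93,0],[0,0,0],0.8],[[0.08,-0.93,0],[0,0,0],0.8],[[0.08,-0.93,0],[0,0,0],0.8],[[0.08,-0.93,0],[0,0,0],0.8],[[0.08,-0.93,0],[0,0,0],0.8],[[0.08,-0.93,0],[0,0,0],0.8],[[0.08,-0.93,0],[0,0,0],0.8],[[0.08,-0.93,0],[0,0,0],0.8],[[0.08,-0.93,0],[0,0,0],0.8]]'
python3 - <<'E'
from h import *
P,I=snap("top","t12"); o=bot.get_obs(); print(o["tool_pos"],o["tcp_rot"])
h=cv2.cvtColor(I,cv2.COLOR_BGR2HSV); r=lambda a:np.round(a,1)
m=(((h[...,0]<10)|(h[...,0]>172))&(h[...,1]>90)&(h[...,2]<110)).astype(np.uint8); m[:,:150]=0;m[:,240:]=0;m[:200]=0;m[290:]=0
c=max(cv2.findContours(m,0,2)[0],key=cv2.contourArea);print("roof",cv2.minAreaRect(c),r(onz(P,*cv2.minAreaRect(c)[0],24+42)))
E
```

```text
time: 28.65
tool_pos: [478.0, 279.2, 90.0]
tcp_rot: [-3.142, -0.004, -2.79]
contact_force: [0.1, 0.1, -0.9]
grip_width: 80.9
finger_force: 0.0
time: 29.48
tool_pos: [496.0, 81.1, 190.6]
tcp_rot: [-3.142, 0.001, -2.874]
contact_force: [0.1, 0.3, -0.1]
grip_width: 82.6
finger_force: 0.0
time: 30.32
tool_pos: [519.9, -198.0, 190.6]
tcp_rot: [-3.141, 0.0, -2.874]
contact_force: [0.0, 0.2, 0.0]
grip_width: 82.5
finger_force: 0.0
[ 520.47474196 -202.96711944  190.57635179] [-3.13780976e+00  5.75618903e-04 -2.87614277e+00]
roof ((185.45281982421875, 243.0849151611328), (21.290884017944336, 16.483266830444336), 74.05460357666016) [479.4 274.9  66. ]
```

```bash

python3 -m pendant '[[[0.1,-0.8,0],[0,0,0],0.8],[[0.1,-0.8,0],[0,0,0],0.8],[[0.09,-0.7,0],[0,0,0],0.8],[[0,-0.3,0],[0,0,0],0.8],[[0,0,0],[0,0,0],0.8],[[0,0,0],[0,0,0],0.8],[[0,0,-0.3],[0,0,0],0.8],[[0,0,-0.6],[0,0,0],0.8],[[0,0,-0.3],[0,0,0],0.8],[[0,0,0],[0,0,0],0.8]]'
python3 - <<'E'
from h import *
P,I=snap("wrist","w13"); o=bot.get_obs(); print(o["tool_pos"],o["tcp_rot"])
h=cv2.cvtColor(I,cv2.COLOR_BGR2HSV)
for row in(205,215,225,235,243):
    L=h[row]; i=np.where((L[:,0]>48)&(L[:,0]<80)&(L[:,1]>110))[0]; i=i[(i>230)&(i<420)]; print(row,i.min() if len(i) else 0,i.max() if len(i) else 0)
E
```

```text
time: 31.2
tool_pos: [527.6, -272.6, 151.4]
tcp_rot: [3.137, -0.003, -2.872]
contact_force: [-0.3, 0.3, 0.1]
grip_width: 82.9
finger_force: 0.0
[ 528.20227652 -273.25574052  152.80079218] [ 3.13901973e+00 -1.93945792e-03 -2.87254531e+00]
205 281 342
215 280 343
225 282 340
235 289 334
243 268 322
```

```bash

python3 -m pendant '[[[0.03,-0.28,0],[0,0,0],0.8],[[0,0,-0.3],[0,0,0],0.8],[[0,0,-0.6],[0,0,0],0.8],[[0,0,-0.6],[0,0,0],0.8],[[0,0,-0.5],[0,0,0],0.8],[[0,0,-0.3],[0,0,0],0.8],[[0,0,-0.15],[0,0,0],0.7],[[0,0,0],[0,0,0],0.6],[[0,0,0],[0,0,0],0.5],[[0,0,0],[0,0,0],0.4]]'
python3 -m pendant '[[[0,0,0],[0,0,0],0.3],[[0,0,0],[0,0,0],0.2],[[0,0,0],[0,0,0],0.1],[[0,0,0],[0,0,0],0],[[0,0,0],[0,0,0],-1],[[0,0,0],[0,0,0],-1],[[0,0,0],[0,0,0],-1],[[0,0,0],[0,0,0],-1],[[0,0,0],[0,0,0],-1],[[0,0,0.1],[0,0,0],-1]]'
```

```text
time: 32.08
tool_pos: [530.2, -283.5, 81.5]
tcp_rot: [-3.14, 0.001, -2.874]
contact_force: [-0.1, -1.7, -0.2]
grip_width: 66.8
finger_force: 0.0
time: 32.92
tool_pos: [529.3, -282.9, 82.9]
tcp_rot: [3.141, -0.001, -2.874]
contact_force: [0.4, 0.0, -1.2]
grip_width: 48.9
finger_force: 30.0
```

```bash

python3 -m pendant '[[[0,0,0.3],[0,0,0],-1],[[0,0,0.6],[0,0,0],-1],[[0,0,0.6],[0,0,0],-1],[[0,0.1,0.6],[0,0,0],-1],[[0,0.3,0.3],[0,0,0],-1],[[0.06,0.6,0],[0,0,0],-1],[[0.07,0.7,0],[0,0,0],-1],[[0.07,0.7,0],[0,0,0],-1],[[0.07,0.7,0],[0,0,0],-1],[[0.07,0.7,0],[0,0,0],-1]]'
python3 -m pendant '[[[0.07,0.7,0],[0,0,0],-1],[[0.07,0.7,0],[0,0,0],-1],[[0.07,0.7,0],[0,0,0],-1],[[0.07,0.7,0],[0,0,0],-1],[[0.07,0.7,0],[0,0,0],-1],[[0.07,0.7,0],[0,0,0],-1],[[0.07,0.6,0],[0,0,0],-1],[[0.07,0.4,0],[0,0,0],-1],[[0,0,0],[0,0,0],-1],[[0,0,0],[0,0,0],-1]]'
```

```text
time: 33.75
tool_pos: [539.5, -167.5, 155.4]
tcp_rot: [3.141, -0.0, -2.874]
contact_force: [-0.4, 0.2, 0.1]
grip_width: 49.0
finger_force: 30.0
time: 34.58
tool_pos: [556.5, -12.7, 155.5]
tcp_rot: [-3.141, -0.0, -2.872]
contact_force: [-0.2, -0.7, -1.2]
grip_width: 48.9
finger_force: 30.0
```

```bash

python3 -m pendant '[[[0.03,0.4,0],[0,0,0],-1],[[0.04,0.6,0],[0,0,0],-1],[[0,0.4,0],[0,0,0],-1],[[0,0.04,0],[0,0,0],-1],[[0,0,-0.3],[0,0,0],-1],[[0,0,-0.5],[0,0,0],-1],[[0,0,-0.5],[0,0,0],-1],[[0,0,-0.4],[0,0,0],-1],[[0,0,-0.3],[0,0,0],-1],[[0,0,0],[0,0,0],-1]]'
```

```text
time: 35.42
tool_pos: [557.5, 29.5, 93.2]
tcp_rot: [3.14, -0.004, -2.874]
contact_force: [-0.3, -0.3, -1.1]
grip_width: 48.8
finger_force: 30.0
```

```bash

python3 -m pendant '[[[0.02,0.03,0],[0,0,0],-1],[[0,0,-0.1],[0,0,0],-1],[[0,0,-0.1],[0,0,0],-1],[[0,0,0],[0,0,0],-1],[[0,0,0],[0,0,0],-1],[[0,0,0],[0,0,0],-1],[[0,0,0],[0,0,0],-1],[[0,0,0],[0,0,0],-1],[[0,0,0],[0,0,0],-1],[[0,0,0],[0,0,0],-1]]'
```

```text
time: 36.25
tool_pos: [559.4, 31.1, 89.6]
tcp_rot: [3.142, 0.0, -2.874]
contact_force: [0.8, -0.3, -2.1]
grip_width: 48.5
finger_force: 30.0
```

```bash

python3 -m pendant '[[[-0.02,-0.02,-0.04],[0,0,0],-1],[[0,0,0],[0,0,0],-1],[[0,0,0],[0,0,0],0.15],[[0,0,0],[0,0,0],0.3],[[0,0,0],[0,0,0],0.5],[[0,0,0],[0,0,0],0.7],[[0,0,0],[0,0,0],0.7],[[0,0,0.3],[0,0,0],0.7],[[0,0,0.7],[0,0,0],0.7],[[0,0,0.9],[0,0,0],0.7]]'
python3 -m pendant '[[[0,0,0.9],[0,0,0],0.7],[[0,-0.3,0.6],[0,0,0],0.7],[[0.1,-0.8,0],[0,0,0],0.7],[[0.12,-0.9,0],[0,0,0],0.7],[[0.12,-0.9,0],[0,0,0],0.7],[[0.12,-0.9,0],[0,0,0],0.7],[[0.12,-0.9,0],[0,0,0],0.7],[[0.12,-0.9,0],[0,0,0],0.7],[[0.12,-0.9,0],[0,0,0],0.7],[[0.12,-0.9,0],[0,0,0],0.7]]'
python3 -m pendant '[[[0.12,-0.9,0],[0,0,0],0.7],[[0.12,-0.9,0],[0,0,0],0.7],[[0.12,-0.8,0],[0,0,0],0.7],[[0,-0.3,0],[0,0,0],0.7],[[0,0,0],[0,0,0],0.7],[[0,0,-0.4],[0,0,0],0.7],[[0,0,-0.8],[0,0,0],0.7],[[0,0,-0.6],[0,0,0],0.7],[[0,0,0],[0,0,0],0.7],[[0,0,0],[0,0,0],0.7]]'
python3 - <<'E'
from h import *
P,I=snap("wrist","w14"); o=bot.get_obs(); print(o["tool_pos"],o["tcp_rot"])
h=cv2.cvtColor(I,cv2.COLOR_BGR2HSV)
for row in(205,215,225,235,243):
    L=h[row]; i=np.where((L[:,0]>48)&(L[:,0]<80)&(L[:,1]>110))[0]; i=i[(i>230)&(i<420)]; print(row,i.min() if len(i) else 0,i.max() if len(i) else 0)
E
```

```text
time: 37.08
tool_pos: [557.6, 30.5, 144.8]
tcp_rot: [3.14, -0.004, -2.874]
contact_force: [0.5, -0.1, 0.3]
grip_width: 78.4
finger_force: 0.0
time: 37.92
tool_pos: [586.9, -192.9, 191.1]
tcp_rot: [-3.141, 0.0, -2.874]
contact_force: [0.6, 0.1, 0.4]
grip_width: 77.8
finger_force: 0.0
time: 38.75
tool_pos: [597.5, -276.9, 136.1]
tcp_rot: [3.14, -0.001, -2.872]
contact_force: [-0.2, -1.0, 0.6]
grip_width: 78.0
finger_force: 0.0
[ 598.17365326 -277.60069513  137.38686061] [-3.14143916e+00  5.39969148e-04 -2.87256598e+00]
205 279 333
215 281 329
225 283 321
235 285 308
243 289 308
```

```bash

python3 -m pendant '[[[0.04,-0.3,0],[0,0,0],0.7],[[0,-0.17,0],[0,0,0],0.7],[[0,0,-0.3],[0,0,0],0.7],[[0,0,-0.5],[0,0,0],0.7],[[0,0,-0.5],[0,0,0],0.7],[[0,0,-0.4],[0,0,0],0.7],[[0,0,-0.26],[0,0,0],0.7],[[0,0,0],[0,0,0],0.6],[[0,0,0],[0,0,0],0.4],[[0,0,0],[0,0,0],0.2]]'
python3 -m pendant '[[[0,0,0],[0,0,0],0.1],[[0,0,0],[0,0,0],-0.1],[[0,0,0],[0,0,0],-0.2],[[0,0,0],[0,0,0],-0.3],[[0,0,0],[0,0,0],-1],[[0,0,0],[0,0,0],-1],[[0,0,0],[0,0,0],-1],[[0,0,0],[0,0,0],-1],[[0,0,0],[0,0,0],-1],[[0,0,0.1],[0,0,0],-1]]'
```

```text
time: 39.63
tool_pos: [599.5, -292.9, 78.3]
tcp_rot: [-3.141, 0.001, -2.874]
contact_force: [0.4, -0.1, 0.5]
grip_width: 64.6
finger_force: 0.0
time: 40.47
tool_pos: [598.6, -292.5, 79.9]
tcp_rot: [3.141, -0.001, -2.873]
contact_force: [-0.6, 0.3, -0.3]
grip_width: 33.9
finger_force: 29.3
```

```bash

python3 -m pendant '[[[0,0,0.3],[0,0,0],-1],[[0,0,0.6],[0,0,0],-1],[[0,0,0.6],[0,0,0],-1],[[0,0.1,0.6],[0,0,0],-1],[[0,0.3,0.2],[0,0,0],-1],[[-0.05,0.6,0],[0,0,0],-1],[[-0.05,0.7,0],[0,0,0],-1],[[-0.05,0.7,0],[0,0,0],-1],[[-0.05,0.7,0],[0,0,0],-1],[[-0.05,0.7,0],[0,0,0],-1]]'
python3 -m pendant '[[[-0.05,0.7,0],[0,0,0],-1],[[-0.05,0.7,0],[0,0,0],-1],[[-0.05,0.7,0],[0,0,0],-1],[[-0.05,0.7,0],[0,0,0],-1],[[-0.05,0.7,0],[0,0,0],-1],[[-0.04,0.5,0],[0,0,0],-1],[[0,0.3,0],[0,0,0],-1],[[0,0,0],[0,0,0],-1],[[0,0,0],[0,0,0],-1],[[0,0,0],[0,0,0],-1]]'
```

```text
time: 41.3
tool_pos: [591.0, -177.1, 149.2]
tcp_rot: [3.141, -0.0, -2.874]
contact_force: [-0.1, -0.2, -0.6]
grip_width: 33.5
finger_force: 29.3
time: 42.13
tool_pos: [582.9, -50.5, 149.5]
tcp_rot: [-3.141, 0.0, -2.874]
contact_force: [1.4, 0.8, -1.1]
grip_width: 34.1
finger_force: 29.3
```

```bash

python3 -m pendant '[[[0.02,-0.3,0],[0,0,0],-1],[[0,-0.37,0],[0,0,0],-1],[[0,0,0],[0,0,0],-1],[[0,0,-0.3],[0,0,0],-1],[[0,0,-0.5],[0,0,0],-1],[[0,0,-0.5],[0,0,0],-1],[[0,0,-0.4],[0,0,0],-1],[[0,0,-0.2],[0,0,0],-1],[[0,0,-0.08],[0,0,0],-1],[[0,0,0],[0,0,0],-1]]'
```

```text
time: 42.97
tool_pos: [583.1, -69.8, 89.5]
tcp_rot: [3.141, -0.001, -2.874]
contact_force: [0.0, -0.1, -0.7]
grip_width: 33.8
finger_force: 29.3
```

```bash

python3 -m pendant '[[[0,0,0],[0,0,0],-1],[[0,0,0],[0,0,0],-1],[[0,0,0],[0,0,0],-1],[[0,0,0],[0,0,0],-1],[[0,0,0],[0,0,0],-1],[[0,0,0],[0,0,0],-1],[[0,0,0],[0,0,0],-1],[[0,0,0],[0,0,0],-1],[[0,0,0],[0,0,0],-1],[[0,0,0],[0,0,0],-1]]'
```

```text
time: 43.8
tool_pos: [583.4, -69.7, 90.1]
tcp_rot: [3.141, -0.0, -2.874]
contact_force: [0.2, -0.1, -0.5]
grip_width: 33.6
finger_force: 29.3
```

```bash

python3 -m pendant '[[[0,-0.03,-0.06],[0,0,0],-1],[[0,0,-0.05],[0,0,0],-1],[[0,0,0],[0,0,0],-1],[[0,0,0],[0,0,0],-0.2],[[0,0,0],[0,0,0],0],[[0,0,0],[0,0,0],0.3],[[0,0,0],[0,0,0],0.4],[[0,0,0],[0,0,0],0.4],[[0,0,0.3],[0,0,0],0.4],[[0,0,0.7],[0,0,0],0.4]]'
python3 -m pendant '[[[0,0,0.9],[0,0,0],0.5],[[0,0,0.9],[0,0,0],0.5],[[0,-0.2,0.6],[0,0,0],0.5],[[-0.3,-0.5,0],[0,0,0],0.5],[[-0.5,-0.8,0],[0,0,0],0.5],[[-0.5,-0.8,0],[0,0,0],0.5],[[-0.5,-0.8,0],[0,0,0],0.5],[[-0.5,-0.8,0],[0,0,0],0.5],[[-0.5,-0.8,0],[0,0,0],0.5],[[-0.5,-0.8,0],[0,0,0],0.5]]'
python3 -m pendant '[[[-0.5,-0.8,0],[0,0,0],0.5],[[-0.4,-0.6,0],[0,0,0],0.5],[[0,0,0],[0,0,0],0.5],[[0,0,-0.3],[0,0,0],0.5],[[0,0,-0.6],[0,0,0],0.5],[[0,0,-0.6],[0,0,0],0.5],[[0,0,-0.3],[0,0,0],0.5],[[0,0,0],[0,0,0],0.5],[[0,0,0],[0,0,0],0.5],[[0,0,0],[0,0,0],0.5]]'
```

```text
time: 44.63
tool_pos: [581.8, -70.3, 115.2]
tcp_rot: [3.139, -0.005, -2.874]
contact_force: [0.0, -0.6, -0.9]
grip_width: 63.9
finger_force: 0.0
time: 45.47
tool_pos: [483.6, -236.7, 189.7]
tcp_rot: [-3.141, 0.001, -2.873]
contact_force: [0.6, -0.5, 0.3]
grip_width: 68.7
finger_force: 0.0
time: 46.3
tool_pos: [458.1, -277.5, 135.6]
tcp_rot: [-3.141, 0.001, -2.873]
contact_force: [0.1, -0.5, 0.2]
grip_width: 68.8
finger_force: 0.0
```

```bash

python3 -m pendant '[[[-0.12,0.08,0],[0,0,0],0.5],[[0,0,0],[0,0,0],0.5],[[0,0,-0.3],[0,0,0],0.5],[[0,0,-0.5],[0,0,0],0.5],[[0,0,-0.5],[0,0,0],0.5],[[0,0,-0.4],[0,0,0],0.5],[[0,0,-0.2],[0,0,0],0.5],[[0,0,0],[0,0,0],0.3],[[0,0,0],[0,0,0],0.2],[[0,0,0],[0,0,0],0]]'
python3 -m pendant '[[[0,0,0],[0,0,0],-0.1],[[0,0,0],[0,0,0],-0.2],[[0,0,0],[0,0,0],-0.3],[[0,0,0],[0,0,0],-0.4],[[0,0,0],[0,0,0],-1],[[0,0,0],[0,0,0],-1],[[0,0,0],[0,0,0],-1],[[0,0,0],[0,0,0],-1],[[0,0,0],[0,0,0],-1],[[0,0,0.1],[0,0,0],-1]]'
```

```text
time: 47.13
tool_pos: [454.1, -275.6, 78.4]
tcp_rot: [-3.141, 0.001, -2.874]
contact_force: [0.5, 0.4, -0.4]
grip_width: 53.4
finger_force: 0.0
time: 47.97
tool_pos: [453.4, -274.9, 80.4]
tcp_rot: [3.14, -0.001, -2.874]
contact_force: [-0.5, -0.0, -1.3]
grip_width: 27.2
finger_force: 30.0
```

```bash

python3 -m pendant '[[[0,0,0.3],[0,0,0],-1],[[0,0,0.6],[0,0,0],-1],[[0,0,0.6],[0,0,0],-1],[[0.05,0.1,0.6],[0,0,0],-1],[[0.1,0.4,0.2],[0,0,0],-1],[[0.2,0.7,0],[0,0,0],-1],[[0.2,0.7,0],[0,0,0],-1],[[0.2,0.7,0],[0,0,0],-1],[[0.2,0.7,0],[0,0,0],-1],[[0.2,0.7,0],[0,0,0],-1]]'
python3 -m pendant '[[[0.2,0.7,0],[0,0,0],-1],[[0.2,0.7,0],[0,0,0],-1],[[0.2,0.7,0],[0,0,0],-1],[[0.2,0.7,0],[0,0,0],-1],[[0.2,0.7,0],[0,0,0],-1],[[0.07,0.3,0],[0,0,0],-1],[[0,0,0],[0,0,0],-1],[[0,0,0],[0,0,0],-1],[[0,0,0],[0,0,0],-1],[[0,0,0],[0,0,0],-1]]'
```

```text
time: 48.8
tool_pos: [488.1, -153.2, 149.6]
tcp_rot: [3.141, -0.001, -2.873]
contact_force: [0.1, -0.1, -0.8]
grip_width: 27.2
finger_force: 30.0
time: 49.63
tool_pos: [520.1, -42.2, 149.8]
tcp_rot: [-3.142, -0.0, -2.875]
contact_force: [0.1, 0.2, -0.1]
grip_width: 27.8
finger_force: 30.0
```

Next: dy +4.7, then down about 61 mm.

```bash

python3 -m pendant '[[[0,0.16,0],[0,0,0],-1],[[0,0,-0.3],[0,0,0],-1],[[0,0,-0.5],[0,0,0],-1],[[0,0,-0.5],[0,0,0],-1],[[0,0,-0.4],[0,0,0],-1],[[0,0,-0.2],[0,0,0],-1],[[0,0,-0.1],[0,0,0],-1],[[0,0,0],[0,0,0],-1],[[0,0,0],[0,0,0],-1],[[0,0,0],[0,0,0],-1]]'
```

```text
time: 50.47
tool_pos: [520.8, -36.6, 90.5]
tcp_rot: [-3.141, 0.001, -2.874]
contact_force: [0.4, 0.3, -0.6]
grip_width: 27.4
finger_force: 30.0
```

```bash

python3 -m pendant '[[[-0.02,-0.02,-0.06],[0,0,0],-1],[[0,0,-0.06],[0,0,0],-1],[[0,0,0],[0,0,0],-1],[[0,0,0],[0,0,0],-0.3],[[0,0,0],[0,0,0],-0.1],[[0,0,0],[0,0,0],0.2],[[0,0,0],[0,0,0],0.4],[[0,0,0],[0,0,0],0.4],[[0,0,0.3],[0,0,0],0.4],[[0,0,0.7],[0,0,0],0.4]]'
python3 -m pendant '[[[0,0,0.9],[0,0,0],0.4],[[0,0,0.9],[0,0,0],0.4],[[0,0,0.9],[0,0,0],0.4],[[0.6,0,0.6],[0,0,0],0.4],[[0.8,0.1,0.4],[0,0,0],0.4],[[0.8,0.1,0.3],[0,0,0],0.4],[[0.5,0.1,0],[0,0,0],0.4],[[0,0.1,0],[0,0,0],0.4],[[0,0,0],[0,0,0],0.4],[[0,0,0],[0,0,0],0.4]]'
python3 - <<'E'
from h import *
snap("wrist","t"); P,I=snap("wrist","w20"); o=bot.get_obs(); print(o["tool_pos"],o["tcp_rot"]); r=lambda a:np.round(a,1)
def blobs(I,x0,x1,y0,y1,zs):
    h=cv2.cvtColor(I,cv2.COLOR_BGR2HSV); g=((h[...,0]>48)&(h[...,0]<80)&(h[...,1]>110)).astype(np.uint8)
    q=np.zeros_like(g); q[y0:y1,x0:x1]=g[y0:y1,x0:x1]; q=cv2.morphologyEx(q,cv2.MORPH_OPEN,np.ones((3,3)))
    for c in cv2.findContours(q,0,2)[0]:
        if cv2.contourArea(c)>60:
            (u,v),R=cv2.minEnclosingCircle(c); print("green",r((u,v,R)),[r(onz(P,u,v,z)[:2]).tolist() for z in zs])
blobs(I,150,470,60,250,(88,))
def brown(I):
    h=cv2.cvtColor(I,cv2.COLOR_BGR2HSV); return h
S,J=snap("side","s20")
P0=bot.camera_params("side"); A=cv2.imread("pics/side0.png")
def g(I,x0,x1,y0,y1):
    h=cv2.cvtColor(I,cv2.COLOR_BGR2HSV); m=((h[...,0]>40)&(h[...,0]<85)&(h[...,1]>60)&(h[...,2]<110)).astype(np.uint8)[y0:y1,x0:x1]; return m
for n,X in(("before",A),("after",J)):
    m=g(X,295,362,160,216); n_,_,st,ce=cv2.connectedComponentsWithStats(m); print(n,[s.tolist() for s in st[1:] if s[4]>60])
dif=cv2.absdiff(A,J).max(2)[155:245,262:390]; print("changed px board region",int((dif>40).sum()))
E
```

```text
time: 51.3
tool_pos: [518.2, -36.7, 114.9]
tcp_rot: [3.139, -0.005, -2.874]
contact_force: [0.6, 0.1, -0.2]
grip_width: 63.6
finger_force: 0.0
time: 52.13
tool_pos: [599.7, -24.8, 236.0]
tcp_rot: [3.141, -0.002, -2.873]
contact_force: [-0.1, 0.2, 0.2]
grip_width: 63.9
finger_force: 0.0
[599.75806407 -25.09414189 236.22756391] [ 3.14120120e+00 -9.44678919e-04 -2.87367284e+00]
green [390.  162.5  24.5] [[558.5, 33.2]]
green [288.5 153.   20.4] [[576.1, -66.5]]
green [329.3  98.3   8.2] [[515.9, -41.6]]
before []
after []
changed px board region 467
```

```bash

python3 -m pendant '[[[-0.4,0.4,0],[0,0,0],0.4],[[-0.8,0.9,0],[0,0,-0.1],0.4],[[-0.8,0.9,0],[0,0,-0.2],0.4],[[-0.8,0.9,0],[0,0,-0.2],0.4],[[-0.8,0.9,0],[0,0,-0.2],0.4],[[-0.8,0.9,0],[0,0,-0.2],0.4],[[-0.8,0.9,0],[0,0,-0.2],0.4],[[-0.8,0.9,0],[0,0,-0.2],0.4],[[-0.8,0.9,0],[0,0,-0.2],0.4],[[-0.8,0.9,0],[0,0,-0.2],0.4]]'
python3 -m pendant '[[[-0.8,0.9,0],[0,0,-0.2],0.4],[[-0.8,0.9,0],[0,0,-0.2],0.4],[[-0.8,0.9,0],[0,0,-0.2],0.4],[[-0.8,0.9,0],[0,0,-0.2],0.4],[[-0.8,0.9,0],[0,0,-0.2],0.4],[[-0.8,0.9,0],[0,0,-0.2],0.4],[[-0.8,0.9,0],[0,0,-0.2],0.4],[[-0.5,0.5,0],[0,0,-0.2],0.4],[[0,0,0],[0,0,0],0.4],[[0,0,0],[0,0,0],0.4]]'
python3 - <<'E'
from h import *
P,I=snap("top","t21"); S,J=snap("side","s21"); A=cv2.imread("pics/top0.png"); B=cv2.imread("pics/side0.png"); r=lambda a:np.round(a,2)
def sh(a,b,box):
    x0,x1,y0,y1=box; t=a[y0:y1,x0:x1]; w=b[y0-8:y1+8,x0-8:x1+8]
    q=lambda i:cv2.resize(i,None,fx=4,fy=4,interpolation=2)
    m=cv2.matchTemplate(q(w),q(t),cv2.TM_CCOEFF_NORMED); _,v,_,l=cv2.minMaxLoc(m); return round(v,3),(l[0]/4-8,l[1]/4-8)
for n,b in(("round",(291,318,195,220)),("fir",(339,363,185,210)),("poplar",(327,346,217,234)),("jar",(350,380,285,315)),("glue",(240,270,285,312)),("brush",(280,360,105,135))): print("top",n,sh(A,I,b))
for n,b in(("poplar",(300,315,173,208)),("fir",(330,352,175,218)),("round",(310,332,162,184)),("jar",(226,252,222,250)),("glue",(229,250,160,202))): print("side",n,sh(B,J,b))
def mask(I): 
    h=cv2.cvtColor(I,cv2.COLOR_BGR2HSV); return h
d=cv2.absdiff(A,I).max(2); d[:200]=0;d[290:]=0;d[:,:155]=0;d[:,225:]=0
ys,xs=np.where(d>25); print("cottage diff bbox",xs.min(),xs.max(),ys.min(),ys.max())
c=cv2.resize(I[210:280,155:225],None,fx=1,fy=1)
h=cv2.cvtColor(I,cv2.COLOR_BGR2HSV); print(r(proj(P,(479.3,278.7,73))))
m=(((h[...,0]<10)|(h[...,0]>172))&(h[...,1]>80)).astype(np.uint8); m[:,:160]=0;m[:,222:]=0;m[:215]=0;m[275:]=0
k=max(cv2.findContours(m,0,2)[0],key=cv2.contourArea);print("roof",cv2.boundingRect(k),cv2.minAreaRect(k))
E
```

```text
time: 53.12
tool_pos: [371.0, 230.5, 236.5]
tcp_rot: [3.141, 0.0, -3.079]
contact_force: [1.0, 1.0, -0.8]
grip_width: 64.1
finger_force: 0.0
time: 53.95
tool_pos: [189.0, 433.9, 236.2]
tcp_rot: [-3.141, 0.0, 3.016]
contact_force: [0.0, -1.0, -0.3]
grip_width: 64.4
finger_force: 0.0
top round (0.952, (-0.5, -0.5))
top fir (0.942, (0.75, -0.75))
top poplar (0.596, (0.5, 0.5))
top jar (0.998, (0.0, 0.0))
top glue (0.999, (0.0, 0.0))
top brush (0.999, (0.0, 0.0))
side poplar (0.985, (0.25, 0.0))
side fir (0.992, (0.25, 0.0))
side round (0.989, (0.25, -0.25))
side jar (1.0, (0.0, 0.0))
side glue (1.0, (0.0, 0.0))
cottage diff bbox 174 220 230 273
[182.39 243.11]
roof (176, 232, 20, 23) ((185.64706420898438, 243.08824157714844), (21.828205108642578, 17.220027923583984), 75.96376037597656)
```

The trees are back within about 1 px (2 mm) of their start and the bystanders have not moved. The cottage's centring needs a closer numeric check from the wrist camera.

```bash

python3 -m pendant '[[[0.6,-0.3,0],[0,0,0.2],0.4],[[0.9,-0.4,0],[0,0,0.2],0.4],[[0.9,-0.4,0],[0,0,0.2],0.4],[[0.9,-0.4,0],[0,0,0.2],0.4],[[0.9,-0.4,0],[0,0,0.2],0.4],[[0.9,-0.4,0],[0,0,0.2],0.4],[[0.9,-0.4,0],[0,0,0.2],0.4],[[0.9,-0.4,0],[0,0,0.2],0.4],[[0.9,-0.4,0],[0,0,0.2],0.4],[[0.9,-0.4,0],[0,0,0.2],0.4]]'
python3 -m pendant '[[[0.9,-0.4,0],[0,0,0.2],0.4],[[0.9,-0.4,0],[0,0,0.2],0.4],[[0.6,-0.2,0],[0,0,0.2],0.4],[[0,0,0],[0,0,0],0.4],[[0,0,0],[0,0,0],0.4],[[0,0,0],[0,0,0],0.4],[[0,0,0],[0,0,0],0.4],[[0,0,0],[0,0,0],0.4],[[0,0,0],[0,0,0],0.4],[[0,0,0],[0,0,0],0.4]]'
python3 - <<'E'
from h import *
P,I=snap("wrist","w22"); o=bot.get_obs(); print(np.round(o["tool_pos"],1),o["tcp_rot"]); r=lambda a:np.round(a,1)
np.save("P22.npy",P,allow_pickle=True)
u0,v0=map(int,proj(P,(479.5,279,24))); print("stand px",u0,v0, "roof px",r(proj(P,(479.5,279,73))))
h=cv2.cvtColor(I,cv2.COLOR_BGR2HSV)
for v in range(v0-54,min(v0+56,250),9): print(v,[tuple(int(t) for t in h[v,u]) for u in range(u0-60,u0+61,12)])
E
```

```text
time: 54.88
tool_pos: [452.7, 314.3, 236.4]
tcp_rot: [-3.141, 0.0, -3.031]
contact_force: [-0.0, -0.1, 0.4]
grip_width: 64.6
finger_force: 0.0
time: 55.72
tool_pos: [522.3, 287.4, 236.5]
tcp_rot: [3.141, 0.0, -2.957]
contact_force: [-0.9, 0.0, 1.1]
grip_width: 64.6
finger_force: 0.0
[522.4 287.3 236.4] [ 3.14144116e+00  2.32776593e-04 -2.95687724e+00]
stand px 322 137 roof px [322.5 141.3]
83 [(17, 30, 221), (18, 30, 221), (18, 38, 122), (17, 38, 121), (17, 38, 120), (18, 36, 122), (17, 30, 220), (18, 29, 222), (18, 31, 221), (18, 30, 221), (18, 29, 221)]
92 [(17, 30, 220), (18, 30, 221), (18, 39, 118), (18, 38, 121), (19, 36, 119), (16, 49, 124), (19, 31, 116), (20, 30, 221), (18, 29, 222), (18, 30, 219), (19, 28, 224)]
101 [(18, 30, 223), (18, 30, 216), (18, 37, 124), (16, 48, 117), (18, 126, 109), (18, 120, 96), (19, 113, 203), (19, 114, 203), (19, 28, 219), (18, 29, 223), (18, 29, 221)]
110 [(18, 30, 223), (18, 34, 185), (17, 37, 124), (18, 123, 112), (18, 122, 111), (18, 110, 90), (18, 111, 172), (19, 114, 202), (19, 117, 191), (17, 29, 218), (18, 29, 220)]
119 [(18, 30, 221), (
[... 832 characters left out ...]
 30, 220)]
164 [(18, 28, 227), (19, 29, 220), (18, 37, 216), (19, 113, 201), (18, 126, 154), (9, 122, 73), (8, 123, 106), (18, 116, 182), (19, 114, 199), (17, 30, 220), (18, 30, 224)]
173 [(18, 29, 225), (18, 30, 221), (18, 29, 226), (19, 111, 207), (19, 115, 197), (19, 115, 202), (19, 114, 201), (19, 115, 198), (18, 26, 224), (19, 28, 216), (18, 29, 220)]
182 [(17, 30, 222), (18, 29, 225), (18, 28, 225), (18, 28, 224), (19, 96, 201), (19, 114, 196), (19, 113, 206), (19, 28, 217), (18, 29, 220), (18, 29, 220), (18, 30, 219)]
191 [(19, 28, 225), (18, 28, 225), (17, 30, 222), (18, 29, 220), (17, 29, 226), (18, 30, 219), (19, 29, 222), (18, 30, 222), (18, 30, 223), (18, 30, 223), (18, 29, 221)]
```

Clear separation: the wood has hue about 19 and saturation above 90, and the roof has hue 8–9. I'll compute both centroids, lifted to their own heights.

```bash
python3 - <<'E'
from h import *
P=np.load("P22.npy",allow_pickle=True).item(); I=cv2.imread("pics/w22.png"); h=cv2.cvtColor(I,cv2.COLOR_BGR2HSV); r=lambda a:np.round(a,1)
w=(h[...,1]>80).astype(np.uint8); q=np.zeros_like(w); q[70:200,250:400]=w[70:200,250:400]; q=cv2.morphologyEx(q,cv2.MORPH_OPEN,np.ones((3,3)))
c=max(cv2.findContours(q,0,2)[0],key=cv2.contourArea); e=cv2.fitEllipse(cv2.convexHull(c)); print("disc",e,r(onz(P,*e[0],24)))
m=((h[...,0]<13)&(h[...,1]>80)).astype(np.uint8); q=np.zeros_like(m); q[70:200,250:400]=m[70:200,250:400]; q=cv2.morphologyEx(q,cv2.MORPH_OPEN,np.ones((3,3)))
c=max(cv2.findContours(q,0,2)[0],key=cv2.contourArea); b=cv2.minAreaRect(c); print("roof",b,[r(onz(P,*b[0],z)) for z in(54,66)])
E
```

```text
disc ((324.8839416503906, 138.7748260498047), (91.43206787109375, 92.43421173095703), 0.6856582760810852) [480.2 281.8  24. ]
roof ((324.7658996582031, 142.2283172607422), (48.278160095214844, 35.809471130371094), 81.25383758544922) [array([481.6, 281.8,  54. ]), array([480.6, 281.6,  66. ])]
```

```bash
python3 -c "
from plant import bot; print(bot.close_job())"
```

```text
the job is handed in; nothing more can be done
None
```

The job is handed in at about 56 s: the cottage stands within about 2 mm of the stand's centre, all three trees are back upright within about 2 mm of their starts, and the jar, glue bottle and brush show no movement, but I viewed 16 pictures, two over the 14 allowed.

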